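Replace the battery modules of a power unit

ROBOT

A 6-joint arm with a two-finger parallel gripper is mounted at the origin on the work surface. World frame = base frame: x ahead of the robot, y to its left, z up, the work surface at z = 0. Lengths are in m, angles in rad, forces in N, time in s.
With the tool pointing down it reaches from about 0.3 to 1 m from the base axis. Payload 5.1 kg.
Tool frame: the origin (TCP) lies at the very end of the fingers, on their centre line; the grasp point (between the pads) lies 19 mm behind it; z points along the fingers, y is the line along which they close (so a half turn about z gives the same grasp; the last joint's range is limited). The gripper opens to 95 mm and grips with 3 to 60 N. Pads are 20 mm wide; open, the fingers measure 119 mm over their backs; the gripper's body (75 mm by 180 mm) begins 59 mm behind the grasp point.
Start: joints at [1.166, 0.124, 1.65, -0, 1.367, -0.083], TCP at [0.206, 0.617, 0.215] pointing down, gripper open.
Joint ranges: [-2.61, 2.61], [-1.02, 2.33], [0.03, 2.71], [-1.35, 4.49], [0.32, 2.68], [-2.91, 2.91]. Speed limits (rad/s): [2.57, 2.57, 3.14, 3.14, 3.14, 3.14].

INTERFACE

Orientations are given as a unit quaternion [w, x, y, z].
In Python, from bench import ctrl gives the robot as it stands.
- The arm moves only by the tool move_arm, never from a script. Its argument "plan" is a list that holds one entry, the list of rows, each a list of 5 numbers: the finger opening in mm, from 0 to 95.1, then the shift along the tool's x, y, z in units of 40 mm (1.0 is 40 mm), then the turn about the tool's z in units of 0.1 rad (1.0 is 0.1 rad). A call has 1 to 10 rows; each row shifts and turns the commanded pose from where the row before left it, along the tool's axes as they then stand; what a row does not reach is not made up. A row lasts 1/10 s, in which the tool goes at most 50 mm and 8.59 degrees, less where a joint would pass 70% of its speed; a pose out of reach is approached as far as the arm can. A call with a number of a shift or a turn outside -1 to 1 is refused whole. A call with a gripper value outside its range is refused whole. The fingers move at their own pace and stop on an object; "force" is the grip in N (left out, the last holds). Time passes only in rows, so rows that do not move let the fingers close. It gives the time, the measured TCP pose, the force, the opening and the grip force at its end, in the units of the state.
- ctrl.read_state(): the state, without advancing time (a new reading comes with each control period).
- ctrl.snapshot(name): name is "scene" or "side" or "wrist"; returns the picture (384x512x3 uint8, red, green, blue); there is no depth.
- ctrl.get_calibration(name): a dict with "intrinsics" (3x3 intrinsics, pixels), "R" (3x3) and "t" (3): a world point X has camera coordinates R X + t; the wrist camera has in their place "hand_eye" (4x4, takes a point from camera to tool coordinates, whose origin is the TCP and whose axes are the flange's). Camera axes: x right, y down, z forward; pixel columns grow to the right and rows downward; lengths in m; the calibration is good to about 2 mm. The wrist camera is an equidistant fisheye: a pixel r from the principal point sees the ray r / f radians off the axis. A picture is of the moment at which its call begins: read the wrist's pose just before it. get_calibration takes no time and is no camera call.
- ctrl.sign_off(): hands the job in; it is judged then, once.
The state is a dict: "time_s": time; "joint_positions": joint angles; "joint_velocities": joint speeds; "tau": joint torques, N m; "eef_pos": TCP position; "tool_rot": TCP orientation; "ft_force": force on the tool from outside, world axes, zero at the start; "torque": the same for the moment, N m; "width": finger opening in m; "grasp_force": force on a finger pad.
Only numpy, scipy, OpenCV 4.12 (cv2) and the standard library are available. Lean on these libraries where they do the work, as an engineer would, in place of code of your own. Each camera call takes 0.05 s, during which the arm holds its last target. There are 200 camera calls.

TASK

Use the blade of the pry tool, not the fingers, to lever up the grey cover of the power unit at its pry slot, then swing the cover well back past upright. Lay the pry tool back on its tray, fold both carton flaps well back past upright and leave them so, seat every fresh (white-framed) battery module from the carton in a bay of its own, flat on the floor over its two pegs, and lay the spent (red) one flat on the carton's floor. When all that is done, swing the cover fully shut again, and do not disturb the other things on the desk.

Things in the scene. Friction and masses are not known exactly. Their poses are not given: they have to be found in the camera images.
- unit: aluminium power unit fixed to the desk, an open-topped case 136 (X) x 184 (Y) x 58 mm high, 6 mm walls and floor, origin at the centre of its underside. Inside are three battery bays side by side along Y, each with two brass alignment pegs; over it a hinged grey cover
- bay0 (a point): centre of a battery bay, on the case's inner floor (6 mm over the desk), axes as the unit's. Two brass pegs, 8 mm across and 13 mm high with tapered tops, stand 40 mm either side of it along X. Seated modules lie along the unit's X
- bay1 (a point): the same for the middle bay, 54 mm from bay0 along Y
- bay2 (a point): the same for the bay next to the hinge
- slot (a point): centre of the mouth of the pry slot, in the outer face of the unit's -Y wall: 60 mm wide (along X), 10 mm high, from 48 to 58 mm over the desk, through the 6 mm wall right under the cover's edge; an orange strip below marks it. A blade goes in along the unit's +Y
- cover (a joint): the grey cover's hinge angle, rad: 0 = shut, 1.57 = upright, 1.95 = its stop, leaning away to the unit's +Y side. The cover is 136 x 190 x 5 mm (190 from hinge to free edge), 140 g, no handle, hinged along the unit's +Y top rim, its free edge sticks out 6 mm over the -Y wall. Stiff hinge: it stays where it is left; about 2 N at the edge lifts it
- cover_hinge (a point): middle of the cover's hinge line (parallel to the unit's X), 58 mm over the desk
- carton: brown carton fixed to the desk, 132 (X) x 200 (Y) x 70 mm high, 4 mm walls and floor, origin at the centre of its underside. The modules lie in it along X, side by side between foam pads (16 mm thick, 26 mm high) at its Y ends. Two flaps (58 mm long, 196 mm wide, 4 mm thick) fold over it from creases along its long rims, at X = +66 (far) and -66 mm (near), 70 mm over the desk
- flap_far (a joint): the carton's far flap (hinged on the carton's +X rim): angle in rad, 0 = lying shut, about 1.57 = upright, 2.9 = folded right back (its stop). A stiff crease: it stays where it is left; about 0.5 N at the edge moves it. It starts ajar
- flap_near (a joint): the carton's near flap (hinged on the carton's -X rim): angle in rad, 0 = lying shut, about 1.57 = upright, 2.9 = folded right back (its stop). A stiff crease: it stays where it is left; about 0.5 N at the edge moves it. It starts ajar
- pry: flat pry tool lying on the tray: yellow handle 105 x 22 x 24 mm (from 85 mm behind the origin to 20 mm ahead of it), then a steel blade 16 mm wide and 3 mm thick at half the handle's height, reaching 110 mm ahead of the origin. X points to the blade's tip, origin on the underside of the handle, right below the centre of mass, a good place to grip; 110 g
- pry_tip (a point): end of the blade, 12 mm above the tool's underside
- tray: flat tool tray fixed to the desk, 250 (X) x 90 (Y) mm, floor 3 mm over the desk, blue lips 9 mm high, 5 mm thick; origin at the centre of its underside
- module0: black battery module with a white frame, 108 (X) x 46 (Y) x 22 mm, about 220 g, origin at the centre of its underside; two vertical through holes, 12 mm square, 40 mm either side of the centre along X; across its middle on top a grip rib along Y, 14 mm thick (X), 42 mm long, 24 mm high (top 46 mm over the underside). Either way round fits (may be absent)
- module1: another such module (may be absent)
- module2: another such module (may be absent)
- spent: the spent battery module, the same shape and size but with red frame and red rib; it starts seated in the middle bay, under the cover
- thermos: bystander: steel vacuum flask, 76 mm across, 170 mm tall, origin at its foot
- tape: bystander: blue roll of tape lying flat, 90 mm across, 24 mm high
- screw_jar: bystander: small glass jar, 52 mm across, 55 mm tall
- mug: bystander: blue mug, 80 mm across, 90 mm tall
- screwdriver: bystander: red-handled screwdriver lying on the desk
- dead_pack: bystander: plain grey slab, a dead old pack, 120 x 60 x 18 mm
- parts_bin: bystander: open orange parts bin, 90 x 110 x 40 mm
Not all that is in view belongs to the job. What is shaped like the module2 but green or turquoise is not meant.

How it is judged:
By the outcome, as a careful person would: the job done as asked, in the order asked, and still so for the second after the job is handed in, with the robot touching nothing.
Of module0, module1, module2 only 2 to 3 are there at a start; the rules pass over those that are not, and their reading is None.
At some moment in a run one of pry, spent, module0, module1, module2 may be knocked a few centimetres aside while the robot is not near it.
Once in a run the grip may slacken for a moment while it holds something.
It also fails if it takes over 208 s, if anything falls off the work surface, if the arm or the gripper's body presses on something with over 40 N, if the wrist force passes 120 N, or if a joint passes its speed limit or range.

## Working session

There is one attempt and no reset: what is moved stays moved. The work goes in short steps, Python scripts to look and compute and a tool call to move; the robot and the scene stay as the last step left them, time stands still between calls to the robot, and variables do not carry over. Pictures are saved under pics/ and viewed, at most 14 in all, crops included, and the job is handed in when it is done.

Besides the shell and the picture viewer there is one more tool, called after ">>>" as name(argument=value, ...) on one line, values as JSON. move_arm: Moves the arm, as the interface text tells. Shifts and turns lie within -1 to 1; 1 stands for 40 mm of shift or 0.1 rad of turn. Its arguments: {"type":"object","properties":{"plan":{"type":"array"},"force":{"type":"number"}},"required":["plan"]}

```bash
ls; mkdir -p pics; cat > h.py <<'E'
import numpy as np, cv2
from bench import ctrl
def save(n,f):
    im=ctrl.snapshot(n); cv2.imwrite('pics/'+f,cv2.cvtColor(im,cv2.COLOR_RGB2BGR)); return im
def ray(n,uv,z):
    c=ctrl.get_calibration(n);K=np.array(c['intrinsics']);R=np.array(c['R']);t=np.array(c['t']).ravel()
    d=R.T@np.linalg.inv(K)@np.array([uv[0],uv[1],1.]);o=-R.T@t
    return o+d*(z-o[2])/d[2]
def proj(n,X):
    c=ctrl.get_calibration(n);K=np.array(c['intrinsics']);R=np.array(c['R']);t=np.array(c['t']).ravel()
    p=(np.atleast_2d(X)@R.T+t)@K.T
    return p[:,:2]/p[:,2:]
E
python3 - <<'E'
from h import *
s=ctrl.read_state();print({k:np.round(v,3) for k,v in s.items()})
for n in('scene','side','wrist'):
    save(n,n+'0.png');print(n,ctrl.get_calibration(n))
a=cv2.imread('pics/scene0.png');b=cv2.imread('pics/side0.png')
E
```

```text
pics
{'time_s': np.float64(0.0), 'joint_positions': array([ 1.166,  0.124,  1.652,  0.   ,  1.367, -0.083]), 'joint_velocities': array([-0.   ,  0.   , -0.001,  0.001, -0.002,  0.001]), 'tau': array([-1.0000e-03, -4.1762e+01, -3.5992e+01,  7.7000e-02,  5.0000e-02,
       -0.0000e+00]), 'eef_pos': array([0.205, 0.616, 0.213]), 'tool_rot': array([-0.   ,  0.16 ,  0.987, -0.001]), 'ft_force': array([ 0.397, -0.211, -0.725]), 'torque': array([-0.02 ,  0.003, -0.012]), 'grasp_force': np.float64(0.0), 'width': np.float64(0.095)}
scene {'intrinsics': array([[402.48221691,   0.        , 251.22336941],
       [  0.        , 402.48221691, 189.9593356 ],
       [  0.        ,   0.        ,   1.        ]]), 'R': array([[ 0.52834087,  0.84872519,  0.02283606],
       [ 0.46943871, -0.26960809, -0.84079651],
       [-0.70744839,  0.45494729, -0.54086943]]), 't': array([-0.27069128, -0.18898226,  1.77545227])}
side {'intrinsics': array([[432.09882594,   0.        , 249.17083202],
       [  0.        , 432.09882594, 188.56420269],
       [  0.        ,   0.        ,   1.        ]]), 'R': array([[ 0.99448175, -0.10244627,  0.02260114],
       [-0.03947049, -0.56497611, -0.82416265],
       [ 0.0972015 ,  0.81872264, -0.56590203]]), 't': array([-0.5556049 ,  0.07396385,  1.30560679])}
wrist {'intrinsics': array([[297.31863964,   0.        , 254.21095317],
       [  0.        , 297.31863964, 193.0441233 ],
       [  0.        ,   0.        ,   1.        ]]), 'hand_eye': array([[-1.74885065e-06, -9.71014214e-01, -2.39021747e-01,
         6.66627891e-02],
       [ 9.99998812e-01, -3.70113638e-04,  1.49625195e-03,
        -9.51058883e-05],
       [-1.54134712e-03, -2.39021460e-01,  9.71013062e-01,
        -1.70456044e-01],
       [ 0.00000000e+00,  0.00000000e+00,  0.00000000e+00,
         1.00000000e+00]])}
```

View pics/scene0.png

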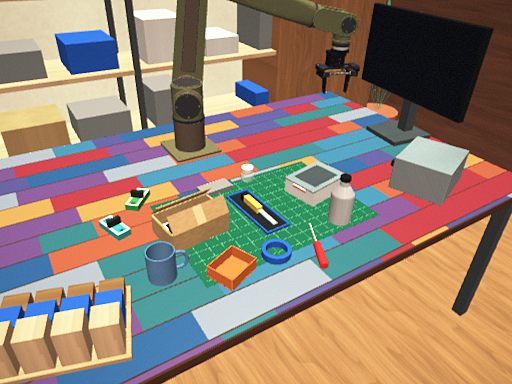

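View pics/side0.png

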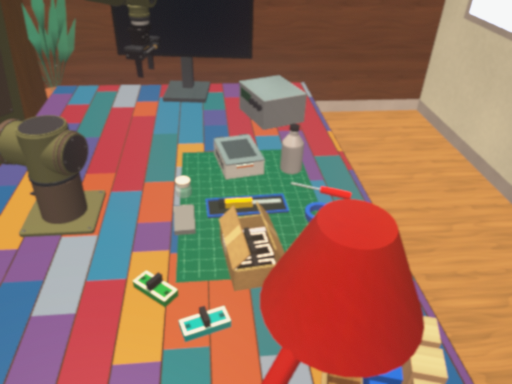

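The scene camera shows the unit at about (316,180), tray (258,210), carton (190,215) and thermos (342,200). The side view has the unit at (240,155), tray (247,205) and carton (255,245), with the slot facing the robot's -y.

```bash
python3 - <<'E'
from h import *
for nm,uv,z in [('unit',(239,148),.06),('tray',(247,206),.0),('carton',(252,243),.07),('thermosfoot',(291,170),0),('jar',(182,195),0),('deadpack',(184,225),.0),('trayL',(208,207),0),('trayR',(287,203),0),('slot',(245,167),.05),('tape',(318,210),0.02)]:
    print(nm,ray('side',uv,z).round(3))
for nm,uv,z in [('unit',(316,174),.06),('tray',(258,210),.0),('carton',(190,212),.07),('thermosfoot',(340,220),0),('jar',(247,175),0),('trayL',(235,193),0),('trayR',(282,228),0)]:
    print(nm,ray('scene',uv,z).round(3))
E
```

```text
unit [0.548 0.261 0.06 ]
tray [ 0.551 -0.004  0.   ]
carton [ 0.538 -0.256  0.07 ]
thermosfoot [0.729 0.197 0.   ]
jar [0.348 0.07  0.   ]
deadpack [ 0.357 -0.084 -0.   ]
trayL [ 0.43  -0.001  0.   ]
trayR [0.68  0.002 0.   ]
slot [0.559 0.147 0.05 ]
tape [ 0.762 -0.067  0.02 ]
unit [0.537 0.265 0.06 ]
tray [0.551 0.003 0.   ]
carton [ 0.536 -0.24   0.07 ]
thermosfoot [0.738 0.21  0.   ]
jar [0.331 0.093 0.   ]
trayL [ 0.419 -0.012  0.   ]
trayR [0.675 0.016 0.   ]
```

View pics/wrist0.png

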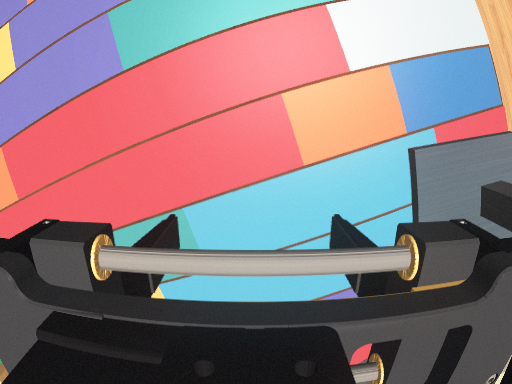

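>>> move_arm(plan=[[[95,0,0,-0.4,1],[95,0,0,-0.4,1],[95,0,0,-0.4,1],[95,0,0,-0.4,1],[95,0,0,-0.4,1],[95,0,0,-0.4,1],[95,0,0,-0.4,1],[95,0,0,-0.4,1],[95,0,0,-0.4,1],[95,0,0,-0.4,1]]])

```text
time_s: 1.15
eef_pos: [0.2055, 0.6164, 0.3747]
tool_rot: [0.0, 0.615, 0.788, -0.0]
ft_force: [-0.7, 0.8, 1.0]
width: 0.0954
grasp_force: 0.0
```

>>> move_arm(plan=[[[95,0,0,0,1],[95,0,0,0,1],[95,0,0,0,0.5],[95,-1,0.5,0,0],[95,-1,0.5,0,0],[95,-1,0.5,0,0],[95,-1,0.5,0,0],[95,-1,0.5,0,0],[95,-1,0.5,0,0],[95,-1,0.5,0,0]]])

```text
time_s: 2.15
eef_pos: [0.3456, 0.3347, 0.3743]
tool_rot: [0.0, 0.707, 0.707, -0.0]
ft_force: [0.1, -0.2, 0.0]
width: 0.0952
grasp_force: 0.0
```

>>> move_arm(plan=[[[95,-1,0.5,0,0],[95,-1,0.5,0,0],[95,-1,0.5,0,0],[95,-1,0.5,0,0],[95,-1,0.5,0,0],[95,-1,0.5,0,0],[95,-1,0.5,0,0],[95,0,0,0,0],[95,0,0,0,0],[95,0,0,0,0]]])

```text
time_s: 3.15
eef_pos: [0.4847, 0.0571, 0.3746]
tool_rot: [-0.0, 0.707, 0.707, 0.0]
ft_force: [-0.2, -0.2, 0.2]
width: 0.0954
grasp_force: 0.0
```

```bash
python3 - <<'E'
from h import *
s=ctrl.read_state();print({k:np.round(v,3) for k,v in s.items()})
np.save('w1.npy',np.r_[s['eef_pos'],s['tool_rot']]);save('wrist','w1.png')
E
```

```text
{'time_s': np.float64(3.15), 'joint_positions': array([ 0.007, -0.29 ,  1.775,  0.   ,  1.656,  0.007]), 'joint_velocities': array([ 0.018, -0.007,  0.   , -0.003, -0.   , -0.004]), 'tau': array([-7.3800e-01, -2.3741e+01, -3.7341e+01,  5.5000e-02,  2.6000e-02,
        3.0000e-03]), 'eef_pos': array([0.485, 0.057, 0.375]), 'tool_rot': array([-0.   ,  0.707,  0.707,  0.   ]), 'ft_force': array([-0.21 , -0.177,  0.157]), 'torque': array([-0.056,  0.064,  0.012]), 'grasp_force': np.float64(0.0), 'width': np.float64(0.095)}
```

View pics/w1.png

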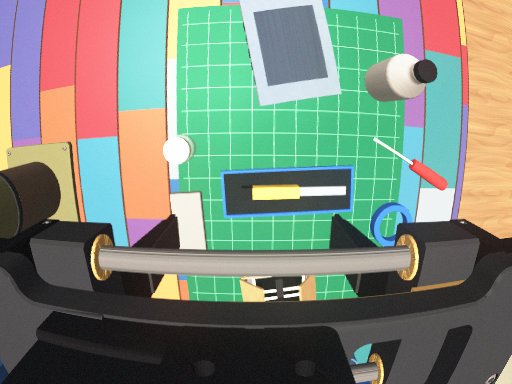

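The wrist view shows the cover's free-edge corners at about (262,105) and (340,93). The tray spans (222,172) to (354,211), the pry handle (253–299, 185–199), and the blade tip is at (346,190).

```bash
cat >> h.py <<'E'
from scipy.spatial.transform import Rotation as Ro
def wray(pose,uv,z):
    c=ctrl.get_calibration('wrist');K=np.array(c['intrinsics']);H=np.array(c['hand_eye'])
    x=(uv[0]-K[0,2])/K[0,0];y=(uv[1]-K[1,2])/K[1,1];r=np.hypot(x,y)+1e-12
    d=np.array([np.sin(r)*x/r,np.sin(r)*y/r,np.cos(r)])
    q=pose[3:];R=Ro.from_quat([q[1],q[2],q[3],q[0]]).as_matrix()
    o=pose[:3]+R@H[:3,3];d=R@H[:3,:3]@d
    return o+d*(z-o[2])/d[2]
def wproj(pose,X):
    c=ctrl.get_calibration('wrist');K=np.array(c['intrinsics']);H=np.array(c['hand_eye'])
    q=pose[3:];R=Ro.from_quat([q[1],q[2],q[3],q[0]]).as_matrix()
    X=np.atleast_2d(X);p=((X-pose[:3])@R-H[:3,3])@H[:3,:3]
    th=np.arctan2(np.hypot(p[:,0],p[:,1]),p[:,2]);f=th/np.hypot(p[:,0],p[:,1])
    return np.c_[K[0,2]+K[0,0]*f*p[:,0],K[1,2]+K[1,1]*f*p[:,1]]
def shot(f):
    s=ctrl.read_state();p=np.r_[s['eef_pos'],s['tool_rot']];np.save(f+'.npy',p);save('wrist',f+'.png');return p
E
python3 - <<'E'
from h import *
p=np.load('w1.npy');im=cv2.imread('pics/w1.png')
for n,uv,z in [('c1',(262,105),.063),('c2',(340,93),.063),('t',(222,172),.009),('t',(352,167),.009),('t',(354,211),.009),('t',(225,217),.009),('tip',(346,190),.015),('tape',(391,223),.024),('thermostop',(424,71),.17),('jar',(178,149),.055),('dp1',(170,193),.018),('dp2',(200,192),.018)]:
    print(n,wray(p,uv,z).round(4))
hsv=cv2.cvtColor(im,cv2.COLOR_BGR2HSV)
m=cv2.inRange(hsv,(20,100,120),(35,255,255));m[:180]=0;m[205:]=0;m[:,:245]=0;m[:,310:]=0
r=cv2.minAreaRect(cv2.findNonZero(m));print(r)
for b in cv2.boxPoints(r): print(wray(p,b,.027).round(4))
m=cv2.inRange(hsv,(0,0,170),(180,40,255));m[:180]=0;m[203:]=0;m[:,:303]=0;m[:,348:]=0
r=cv2.minAreaRect(cv2.findNonZero(m));print(r)
for b in cv2.boxPoints(r): print(wray(p,b,.0165).round(4))
cv2.imwrite('pics/w1c.png',cv2.resize(im[0:240,150:450],None,fx=2.5,fy=2.5,interpolation=cv2.INTER_CUBIC))
E
```

```text
c1 [0.4974 0.151  0.063 ]
c2 [0.6259 0.1752 0.063 ]
t [0.4258 0.0325 0.009 ]
t [0.6696 0.0434 0.009 ]
t [ 0.6806 -0.0435  0.009 ]
t [ 0.4293 -0.0542  0.009 ]
tip [6.585e-01 1.000e-04 1.500e-02]
tape [ 0.759  -0.0654  0.024 ]
thermostop [0.7221 0.2076 0.17  ]
jar [0.3565 0.0804 0.055 ]
dp1 [ 0.327  -0.0049  0.018 ]
dp2 [ 0.3849 -0.003   0.018 ]
((275.5, 191.5), (15.0, 47.0), 90.0)
[0.481  0.0138 0.027 ]
[0.5653 0.0139 0.027 ]
[ 0.5662 -0.014   0.027 ]
[ 0.4809 -0.0139  0.027 ]
((324.0, 190.5), (9.0, 42.0), 90.0)
[0.5745 0.0079 0.0165]
[0.6554 0.0082 0.0165]
[ 0.6567 -0.0092  0.0165]
[ 0.5751 -0.0091  0.0165]
```

View pics/w1c.png

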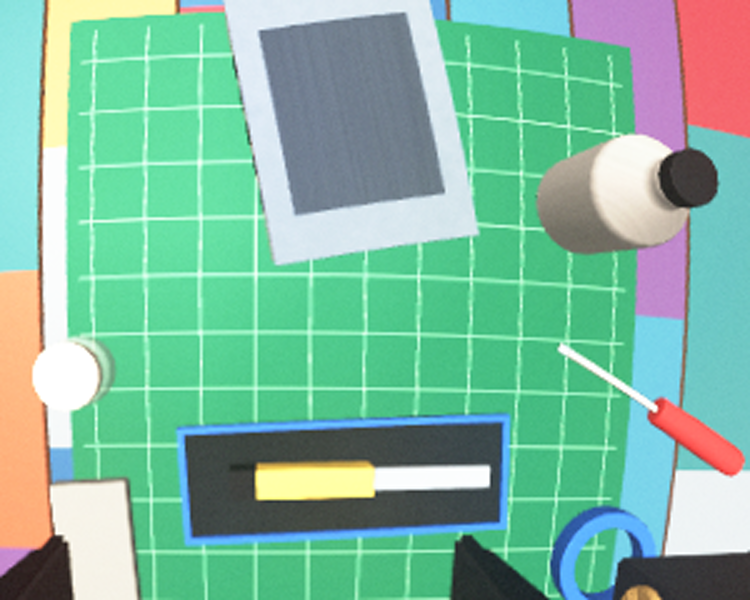

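The crop confirms the pry lies almost along +x: handle ends at crop x 230 and 375, tip at (490,476). Unit yaw is about 0.186.

>>> move_arm(plan=[[[95,0,0,0.35,1],[95,0,0,0.35,1],[95,0,0,0.35,1],[95,0,0,0.35,1],[95,0,0,0.35,1],[95,0,0,0.35,1],[95,0,0,0.35,1],[95,0,0,0.35,1],[95,0,0,0.35,1],[95,0,0,0.35,1]]])

```text
time_s: 4.2
eef_pos: [0.4846, 0.0579, 0.2344]
tool_rot: [0.0, 0.96, 0.28, 0.0]
ft_force: [0.2, -0.1, -0.1]
width: 0.0951
grasp_force: 0.0
```

>>> move_arm(plan=[[[70,0,0,0.35,1],[50,0,0,0.35,1],[36,0,0,0.35,1],[36,0,0,0.35,1],[36,0,0,0.35,1],[36,0,0,0,0.7],[36,0.86,0.7,0,0],[36,0.86,0.73,0,0],[36,0,0,0,0],[36,0,0,0,0]]])

```text
time_s: 5.2
eef_pos: [0.5538, 0.0001, 0.1645]
tool_rot: [-0.0, 1.0, 0.0, -0.0]
ft_force: [-0.6, 0.1, 0.6]
width: 0.0362
grasp_force: 0.0
```

```bash
python3 - <<'E'
from h import *
print(shot('w2').round(4))
E
```

```text
[ 5.538e-01  1.000e-04  1.645e-01 -2.000e-04  1.000e+00  4.000e-04
 -4.000e-04]
```

View pics/w2.png

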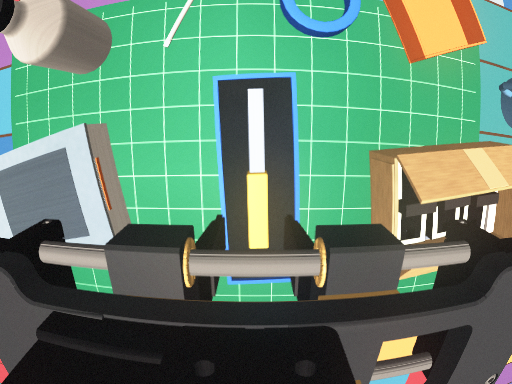

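```bash
python3 - <<'E'
from h import *
p=np.load('w2.npy')
for n,uv,z in [('tip',(256,89),.0165),('blade base',(257.5,173),.015),('handle top front',(257.5,173),.027),('handle rear',(258,245),.027),('slotL',(98,157),.045),('slotR',(108,208),.045),('cov',(86,125),.063)]:
    print(n,wray(p,uv,z).round(4))
print(wproj(p,[[.5538,.0,.027]]))
E
```

```text
tip [ 0.6554 -0.0013  0.0165]
blade base [ 0.5645 -0.0031  0.015 ]
handle top front [ 0.5666 -0.003   0.027 ]
handle rear [ 0.4846 -0.0039  0.027 ]
slotL [0.5892 0.1691 0.045 ]
slotR [0.5321 0.1629 0.045 ]
cov [0.6247 0.1712 0.063 ]
[[254.63810572 184.91418254]]
```

The pry lies centred between the fingers: tip (256,89), handle front (257,173). The slot strip is at (98–108, 157–208). Next I grip the handle and turn it towards the slot.

>>> move_arm(plan=[[[36,0,0.07,0.9,0],[36,0,0,0.9,0],[36,0,0,0.9,0],[36,0,0,0.9,0],[36,0,0,0.38,0],[36,0,0,0,0],[15,0,0,0,0],[15,0,0,0,0],[15,0,0,0,0],[15,0,0,0,0]]], force=55)

```text
time_s: 6.25
eef_pos: [0.5544, -0.0033, 0.0065]
tool_rot: [-0.0, 1.0, -0.0, 0.001]
ft_force: [-1.1, 1.1, 5.1]
width: 0.0216
grasp_force: 54.9
```

>>> move_arm(plan=[[[15,0,0,-0.5,0],[15,0,0,-0.7,0],[15,0,0,-0.7,0],[15,0,0,-0.7,0],[15,0,0,0,-1],[15,0,0,0,-1],[15,0,0,0,-1],[15,0,0,0,-1],[15,0,0,0,-1],[15,0,0,0,-1]]])

```text
time_s: 7.25
eef_pos: [0.5534, -0.0038, 0.109]
tool_rot: [-0.0, 0.955, 0.297, -0.0]
ft_force: [-0.5, 0.3, -2.1]
width: 0.0216
grasp_force: 54.9
```

>>> move_arm(plan=[[[15,0,0,0,-1],[15,0,0,0,-1],[15,0,0,0,-1],[15,0,0,0,-1],[15,0,0,0,-1],[15,0,0,0,-1],[15,0,0,0,-1],[15,0,0,0,-1],[15,0,0,0,-1],[15,0,0,0,-1]]])

```text
time_s: 8.25
eef_pos: [0.5534, -0.0038, 0.109]
tool_rot: [-0.0, 0.695, 0.719, -0.0]
ft_force: [0.2, 0.3, -1.5]
width: 0.0216
grasp_force: 55.0
```

>>> move_arm(plan=[[[15,0,0,0,-1],[15,0,0,0,-0.3],[15,0,0,0,0],[15,0,0,0,0]]])

```text
time_s: 8.65
eef_pos: [0.5537, -0.0037, 0.1093]
tool_rot: [-0.0, 0.649, 0.761, -0.0]
ft_force: [0.3, -0.5, -1.4]
width: 0.0218
grasp_force: 55.0
```

```bash
python3 - <<'E'
from h import *
print(shot('w3').round(4))
E
```

```text
[ 5.537e-01 -3.700e-03  1.093e-01 -1.000e-04  6.492e-01  7.606e-01
 -1.000e-04]
```

View pics/w3.png

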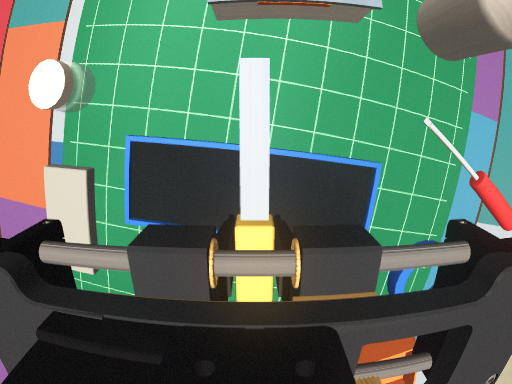

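The held blade's tip is at (254,60). The unit's front edge runs along the top of the picture, with the cover edge from (208,3) to (382,9) and the slot strip from about (258,3) to (330,5).

```bash
python3 - <<'E'
from h import *
p=np.load('w3.npy');im=cv2.imread('pics/w3.png')
tz=.1093-.0065+.015
print('tip',wray(p,(254.5,59),tz).round(4),'base',wray(p,(256,216),tz+.012).round(4))
for uv,z in [((208,3),.058),((382,9),.058),((216,17),0),((363,20.5),0)]:print(uv,wray(p,uv,z).round(4))
hsv=cv2.cvtColor(im,cv2.COLOR_BGR2HSV);m=cv2.inRange(hsv,(5,130,120),(18,255,255));m[12:]=0
q=np.argwhere(m);print(q[:,1].min(),q[:,1].max(),q[:,0].min(),q[:,0].max())
q=q[(q[:,1]>200)&(q[:,1]<400)];print(q[:,1].min(),q[:,1].max())
for x in (q[:,1].min(),q[:,1].max()): print(wray(p,(x,q[q[:,1]==x,0].mean()),.045).round(4))
for x in (225,260,300,340,360): print(x,im[0:26,x].sum(1).tolist())
E
```

```text
tip [0.5381 0.0964 0.1178] base [0.552  0.0137 0.1298]
(208, 3) [0.4937 0.1502 0.058 ]
(382, 9) [0.6295 0.1752 0.058 ]
(216, 17) [0.4913 0.1589 0.    ]
(363, 20.5) [0.6328 0.1849 0.    ]
258 330 1 4
258 330
[0.5306 0.1618 0.045 ]
[0.5886 0.1723 0.045 ]
225 [514, 183, 173, 269, 320, 307, 312, 320, 329, 311, 321, 315, 318, 323, 320, 313, 304, 309, 313, 325, 379, 383, 370, 375, 369, 369]
260 [180, 287, 207, 174, 180, 304, 324, 317, 319, 327, 309, 333, 330, 309, 324, 307, 310, 313, 312, 369, 369, 370, 367, 362, 362, 369]
300 [224, 183, 455, 176, 176, 252, 312, 328, 312, 318, 316, 312, 320, 326, 330, 314, 304, 313, 328, 351, 364, 359, 360, 364, 351, 360]
340 [606, 602, 495, 191, 197, 303, 320, 310, 307, 323, 317, 327, 323, 308, 324, 321, 322, 322, 313, 311, 313, 328, 339, 340, 335, 342]
360 [587, 584, 584, 582, 582, 183, 185, 284, 318, 307, 305, 317, 315, 329, 327, 320, 318, 318, 312, 313, 326, 333, 337, 331, 334, 340]
```

>>> move_arm(plan=[[[15,0,0,0,-0.24],[15,0.58,0.46,0,0],[15,0.57,0.46,0,0],[15,0,0,0.6,0],[15,0,0,0.6,0],[15,0,0,0.42,0],[15,0,0,0,0],[15,0,0,0,0]]])

```text
time_s: 9.5
eef_pos: [0.5817, 0.0481, 0.0447]
tool_rot: [-0.0, 0.64, 0.769, -0.0]
ft_force: [0.7, 0.0, -0.6]
width: 0.0219
grasp_force: 55.0
```

```bash
python3 - <<'E'
from h import *
p=shot('w4');print(p.round(4));im=cv2.imread('pics/w4.png')
save('scene','s4.png');b=cv2.imread('pics/s4.png')
cv2.imwrite('pics/c4.png',np.hstack([cv2.resize(im[0:240,110:410],(400,320)),cv2.resize(b[140:260,230:380],(400,320),interpolation=cv2.INTER_CUBIC)]))
E
```

```text
[ 5.817e-01  4.810e-02  4.470e-02 -1.000e-04  6.396e-01  7.687e-01
 -1.000e-04]
```

View pics/c4.png

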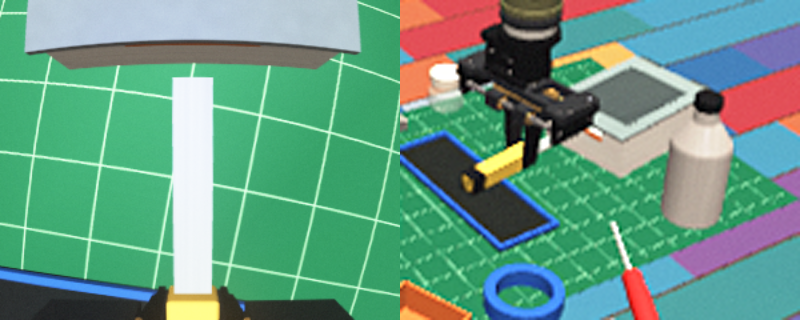

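The blade is square to the slot and centred on it. Inserting.

>>> move_arm(plan=[[[15,0.25,0,0,0],[15,0.25,0,0,0],[15,0.25,0,0,0],[15,0.25,0,0,0],[15,0.1,0,0,0],[15,0,0,0,0]]])

```text
time_s: 10.2
eef_pos: [0.5734, 0.0924, 0.0446]
tool_rot: [-0.0, 0.639, 0.769, -0.0]
ft_force: [0.1, -0.0, -1.2]
width: 0.0214
grasp_force: 55.0
```

>>> move_arm(plan=[[[15,0,0,-0.09,0],[15,0,0,-0.2,0],[15,0.02,0,-0.2,0],[15,0.03,0,-0.2,0],[15,0.03,0,-0.19,0],[15,0.05,0,-0.2,0],[15,0.06,0,-0.19,0],[15,0.06,0,-0.19,0],[15,0.07,0,-0.19,0],[15,0,0,0,0]]])

```text
time_s: 11.2
eef_pos: [0.5723, 0.1048, 0.1124]
tool_rot: [0.001, 0.639, 0.769, 0.001]
ft_force: [-0.1, -0.4, -0.3]
width: 0.0217
grasp_force: 55.0
```

```bash
python3 - <<'E'
from h import *
im=save('wrist','w5.png')[:,:,::-1];save('side','sd5.png');c=cv2.imread('pics/sd5.png');b=save('scene','s5.png')[:,:,::-1]
cv2.imwrite('pics/c5.png',np.hstack([cv2.resize(c[100:220,180:330],(400,320)),cv2.resize(b[140:260,230:380],(400,320),interpolation=cv2.INTER_CUBIC)]))
E
```

```text
(no output)
```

View pics/c5.png

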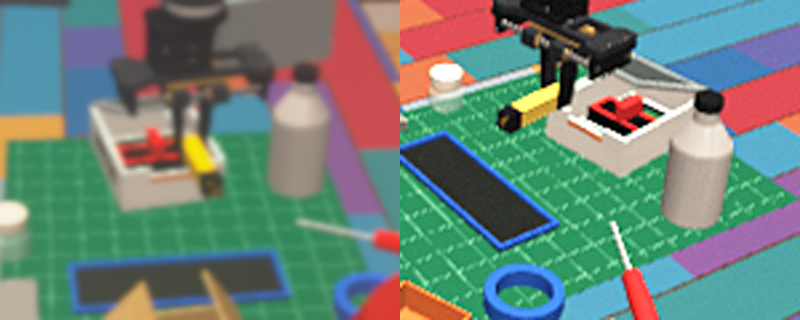

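The blade has the cover at about 0.4 rad and shows no sign of slipping. The spent red module is visible in the middle bay. I continue along the arc.

>>> move_arm(plan=[[[15,0.17,0,-0.36,0],[15,0.21,0,-0.34,0],[15,0.24,0,-0.32,0],[15,0.27,0,-0.29,0],[15,0.3,0,-0.26,0],[15,0.33,0,-0.23,0],[15,0.35,0,-0.2,0],[15,0.36,0,-0.17,0],[15,0.38,0,-0.12,0],[15,0.39,0,-0.09,0]]])

```text
time_s: 12.35
eef_pos: [0.5494, 0.2235, 0.2065]
tool_rot: [0.0, 0.64, 0.769, 0.0]
ft_force: [1.3, -0.2, -1.4]
width: 0.0217
grasp_force: 55.0
```

>>> move_arm(plan=[[[15,0.4,0,-0.05,0],[15,0.4,0,0,0],[15,0.4,0,0.03,0],[15,0.39,0,0.07,0],[15,0.38,0,0.11,0],[15,0.12,0,0.05,0],[15,0,0,0,0]]])

```text
time_s: 13.05
eef_pos: [0.5337, 0.3049, 0.1966]
tool_rot: [-0.0, 0.639, 0.769, -0.001]
ft_force: [0.2, -0.3, -0.8]
width: 0.0216
grasp_force: 55.0
```

```bash
python3 - <<'E'
from h import *
c=save('side','sd6.png')[:,:,::-1];b=save('scene','s6.png')[:,:,::-1]
cv2.imwrite('pics/c6.png',np.hstack([cv2.resize(c[60:220,160:360],(400,320)),cv2.resize(b[80:240,230:430],(400,320),interpolation=cv2.INTER_CUBIC)]))
E
```

```text
(no output)
```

View pics/c6.png

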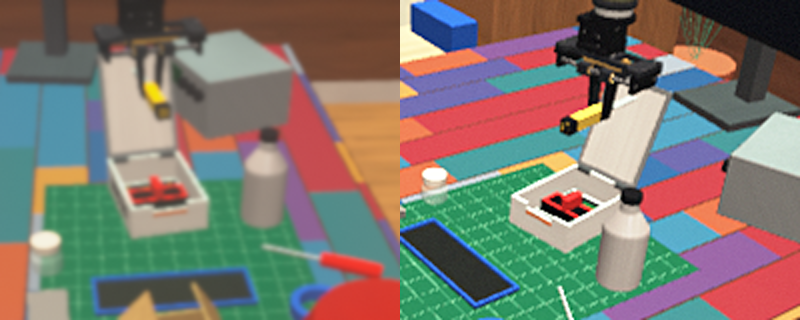

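The cover stands past upright, near its stop. I retreat and lay the pry back on the tray.

>>> move_arm(plan=[[[15,-1,0,0,0],[15,-1,0,0,0],[15,-1,0,0,0],[15,-1,0,0,0],[15,-1,0,0,0],[15,-1,0,0,0],[15,0,0,0,1],[15,0,0,0,1],[15,0,0,0,1],[15,0,0,0,1]]])

```text
time_s: 14.15
eef_pos: [0.5779, 0.0675, 0.1976]
tool_rot: [-0.0, 0.781, 0.624, 0.0]
ft_force: [0.5, -0.5, -1.3]
width: 0.0219
grasp_force: 55.0
```

>>> move_arm(plan=[[[15,0,0,0,1],[15,0,0,0,1],[15,0,0,0,1],[15,0,0,0,1],[15,0,0,0,1],[15,0,0,0,1],[15,0,0,0,1],[15,0,0,0,1],[15,0,0,0,1],[15,0,0,0,1]]])

```text
time_s: 15.15
eef_pos: [0.5779, 0.0678, 0.1976]
tool_rot: [-0.0, 0.985, 0.173, 0.0]
ft_force: [-1.0, -0.6, -0.7]
width: 0.0217
grasp_force: 55.0
```

>>> move_arm(plan=[[[15,0,0,0,1],[15,0,0,0,1],[15,0,0,0,1],[15,-0.28,0.9,0.5,0.1],[15,-0.28,0.9,0.5,0],[15,0,0,0.9,0],[15,0,0,0,0],[15,0,0,0,0]]])

```text
time_s: 15.95
eef_pos: [0.5587, -0.0048, 0.1213]
tool_rot: [-0.0, 1.0, 0.022, -0.001]
ft_force: [-0.6, 0.7, -0.3]
width: 0.0216
grasp_force: 55.0
```

```bash
python3 - <<'E'
from h import *
p=shot('w7');print(p.round(4));im=cv2.imread('pics/w7.png')
hsv=cv2.cvtColor(im,cv2.COLOR_BGR2HSV)
m=cv2.inRange(hsv,(100,150,100),(125,255,255));m[230:]=0;m[:,:150]=0;m[:,380:]=0
n,l,st,ce=cv2.connectedComponentsWithStats(m);i=1+st[1:,4].argmax();print(st[i])
q=cv2.findNonZero((l==i).astype('uint8'));hull=cv2.approxPolyDP(cv2.convexHull(q),6,True)[:,0];print(hull.tolist())
for h in hull:print(wray(p,h,.009).round(4))
E
```

```text
[ 5.587e-01 -4.800e-03  1.213e-01 -2.000e-04  9.998e-01  2.150e-02
 -7.000e-04]
[ 289    0   89   33 1555]
[[377, 4], [360, 24], [332, 32], [304, 21], [289, 0]]
[ 0.7602 -0.1214  0.009 ]
[ 0.7332 -0.1021  0.009 ]
[ 0.7198 -0.073   0.009 ]
[ 0.7281 -0.0451  0.009 ]
[ 0.7498 -0.03    0.009 ]
```

>>> move_arm(plan=[[[15,-0.13,0,0.7,0],[15,0,0,0.7,0],[15,0,0,0.7,0],[15,0,0,0.4,0],[15,0,0,0.15,0],[15,0,0,0.1,0],[15,0,0,0.1,0],[15,0,0,0,0]]])

```text
time_s: 16.8
eef_pos: [0.5546, -0.0049, 0.0082]
tool_rot: [0.0, 1.0, 0.022, 0.001]
ft_force: [-0.6, -0.9, -1.0]
width: 0.0217
grasp_force: 55.0
```

>>> move_arm(plan=[[[36,0,0,0,0],[36,0,0,0,0],[36,0,0,0,0],[36,0,0,-0.5,0],[36,0,0,-0.9,0],[36,0,0,-0.9,0],[36,0,0,-0.9,0],[36,0,0,-0.9,0],[36,0,0,0,0]]])

```text
time_s: 17.7
eef_pos: [0.5577, -0.0053, 0.1788]
tool_rot: [0.001, 1.0, 0.022, 0.006]
ft_force: [-0.0, 0.7, 0.1]
width: 0.0363
grasp_force: 0.0
```

```bash
python3 - <<'E'
from h import *
p=shot('w8');print(p.round(4));im=cv2.imread('pics/w8.png')
hsv=cv2.cvtColor(im,cv2.COLOR_BGR2HSV)
for lo,hi,z in [((20,100,120),(35,255,255),.027),((0,0,200),(180,40,255),.0165)]:
    m=cv2.inRange(hsv,lo,hi);m[:60]=0;m[250:]=0;m[:,:225]=0;m[:,290:]=0
    r=cv2.minAreaRect(cv2.findNonZero(m));print(r)
    for b in cv2.boxPoints(r): print(wray(p,b,z).round(4))
E
```

```text
[ 5.577e-01 -5.300e-03  1.788e-01  8.000e-04  9.997e-01  2.190e-02
  6.100e-03]
((253.5, 211.0), (74.0, 19.0), 90.0)
[0.5683 0.0065 0.027 ]
[ 0.5692 -0.0144  0.027 ]
[ 0.4812 -0.019   0.027 ]
[0.4803 0.0034 0.027 ]
((265.2218322753906, 119.06692504882812), (109.77998352050781, 48.47111892700195), 83.59564971923828)
[0.6873 0.0218 0.0165]
[ 0.6963 -0.0315  0.0165]
[ 0.5728 -0.0517  0.0165]
[0.5641 0.0029 0.0165]
```

>>> move_arm(plan=[[[36,0,0,-0.4,-1],[36,0,0,-0.4,-1],[36,0,0,-0.4,-1],[36,0,0,-0.4,-1],[36,0,0,-0.4,-1],[36,0,0,-0.4,-1],[36,0,0,-0.4,-1],[36,0,0,-0.4,-1],[36,0,0,-0.4,-1],[36,0,0,-0.4,-1]]])

```text
time_s: 18.75
eef_pos: [0.5533, -0.0049, 0.3301]
tool_rot: [-0.001, 0.866, 0.5, -0.001]
ft_force: [-0.1, 0.3, 1.0]
width: 0.0358
grasp_force: 0.0
```

>>> move_arm(plan=[[[36,0,0,0,-1],[36,0,0,0,-1],[36,0,0,0,-1],[36,0,0,0,-1],[36,0,0,0,-1],[36,-1,0,0,-0.3],[36,-1,0,0,0],[36,-1,0,0,0],[36,-1,0,0,0],[36,-1,0,0,0]]])

```text
time_s: 19.75
eef_pos: [0.5526, -0.2063, 0.3295]
tool_rot: [-0.001, 0.706, 0.708, -0.0]
ft_force: [0.3, 0.1, 0.6]
width: 0.0362
grasp_force: 0.0
```

>>> move_arm(plan=[[[0,-1,-0.1,0,0],[0,-1,-0.1,0,0],[0,-1,-0.2,0,0],[0,-0.9,0,0,0],[0,0,0,0,0],[0,0,0,0,0]]])

```text
time_s: 20.35
eef_pos: [0.5372, -0.3611, 0.3293]
tool_rot: [-0.002, 0.707, 0.708, 0.0]
ft_force: [-0.3, -0.0, -0.2]
width: 0.0008
grasp_force: 0.0
```

```bash
python3 - <<'E'
from h import *
print(shot('w9').round(4));im=cv2.imread('pics/w9.png')
cv2.imwrite('pics/c9.png',cv2.resize(im[0:230,110:400],(783,600*621//600),interpolation=cv2.INTER_CUBIC)[:600])
E
```

```text
[ 0.5372 -0.3611  0.3293 -0.0017  0.7065  0.7077  0.    ]
```

View pics/c9.png

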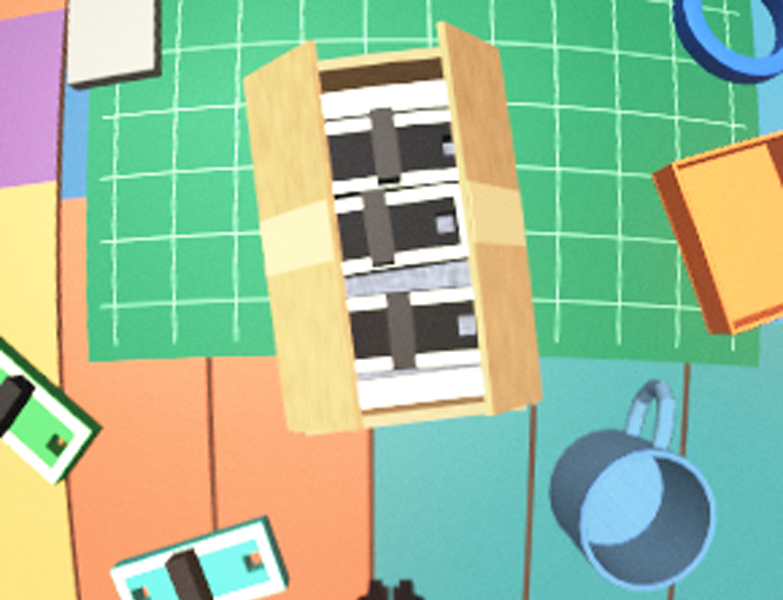

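All three fresh modules are in the carton. At crop scale 2.7, their ribs are at about (386,145), (378,227) and (401,330). The flaps stand about half open: creases (245,78)–(290,432) and (500,47)–(541,402), free edges (317,42)–(363,430) and (440,23)–(488,413).

```bash
python3 - <<'E'
from h import *
p=np.load('w9.npy')
f=lambda u,v:(u/2.7+110,v/2.7)
A=[wray(p,f(*q),.07) for q in [(245,78),(290,432),(500,47),(541,402)]]
print(np.round(A,4)); c=np.mean(A,0);print('centre',c)
for i in(0,2): d=A[i]-A[i+1];print('len',np.linalg.norm(d),'yaw',np.arctan2(-d[0],d[1]))
for i in(0,1): d=A[i+2]-A[i];print('w',np.linalg.norm(d),'yaw',np.arctan2(d[1],d[0]))
# flap edges vs angle
from math import *
y=-np.mean([np.arctan2(-(A[i]-A[i+1])[0],(A[i]-A[i+1])[1]) for i in(0,2)])
yaw=-y;ux=np.array([cos(yaw),sin(yaw),0]);uy=np.array([-sin(yaw),cos(yaw),0]);c[2]=.07
for s,obs in((-1,[(317,42),(363,430)]),(1,[(440,23),(488,413)])):
    for th in np.arange(.4,2.0,.2):
        e=c+s*ux*(.066-.058*cos(th))+np.array([0,0,.058*sin(th)])
        pr=(wproj(p,np.array([e+.098*uy,e-.098*uy]))-[110,0])*2.7
        print(s,round(th,1),pr.round(0).tolist())
for q in [(386,145),(378,227),(401,330)]: print('rib',wray(p,f(*q),.05).round(4))
E
```

```text
[[ 0.4584 -0.1523  0.07  ]
 [ 0.483  -0.3493  0.07  ]
 [ 0.5964 -0.1345  0.07  ]
 [ 0.619  -0.3323  0.07  ]]
centre [ 0.53919378 -0.2421052   0.07      ]
len 0.1985472236337107 yaw 0.1243438763127558
len 0.19902442388637426 yaw 0.11357948956948916
w 0.13915690636611797 yaw 0.12791953417167098
w 0.1370136860020083 yaw 0.12457674898418333
-1 0.4 [[347.0, 50.0], [392.0, 421.0]]
-1 0.6 [[335.0, 45.0], [381.0, 425.0]]
-1 0.8 [[319.0, 41.0], [366.0, 428.0]]
-1 1.0 [[299.0, 39.0], [346.0, 433.0]]
-1 1.2 [[276.0, 38.0], [324.0, 437.0]]
-1 1.4 [[252.0, 40.0], [300.0, 440.0]]
-1 1.6 [[228.0, 44.0], [276.0, 444.0]]
-1 1.8 [[205.0, 49.0], [253.0, 446.0]]
1 0.4 [[396.0, 45.0], [441.0, 415.0]]
1 0.6 [[407.0, 37.0], [454.0, 416.0]]
1 0.8 [[423.0, 29.0], [470.0, 417.0]]
1 1.0 [[442.0, 23.0], [490.0, 416.0]]
1 1.2 [[464.0, 17.0], [513.0, 415.0]]
1 1.4 [[488.0, 14.0], [537.0, 413.0]]
1 1.6 [[512.0, 12.0], [562.0, 411.0]]
1 1.8 [[535.0, 12.0], [584.0, 409.0]]
rib [ 0.5347 -0.1889  0.05  ]
rib [ 0.5303 -0.2365  0.05  ]
rib [ 0.5432 -0.2945  0.05  ]
```

```bash
python3 - <<'E'
from h import *
p=np.load('w9.npy')
f=lambda u,v:(u/2.7+110,v/2.7)
for n,q,z in [('rimL',(580,515),.09),('rimR',(714,515),.09),('rimT',(647,447),.09),('rimB',(647,588),.09),('handle',(655,383),.05),('bin',(655,175),.04),('bin2',(712,333),.04),('grn',(100,432),.022),('turq',(270,520),.022),('deadp',(160,70),.018),('dp',(70,85),.018)]:
  print(n,wray(p,f(*q),z).round(4))
yaw=.122;ux=np.array([np.cos(yaw),np.sin(yaw),0]);uy=np.array([-np.sin(yaw),np.cos(yaw),0]);c=np.array([.539,-.242,0])
for s in(-1,1):
  for t in(-.098,.098): print(s,(c+s*ux*(.066+.056)+t*uy).round(3))
E
```

```text
rimL [ 0.6388 -0.3904  0.09  ]
rimR [ 0.7169 -0.3902  0.09  ]
rimT [ 0.6742 -0.3531  0.09  ]
rimB [ 0.6805 -0.432   0.09  ]
handle [ 0.6906 -0.3211  0.05  ]
bin [ 0.6924 -0.1968  0.04  ]
bin2 [ 0.7299 -0.2898  0.04  ]
grn [ 0.3556 -0.3534  0.022 ]
turq [ 0.4632 -0.4099  0.022 ]
deadp [ 0.3946 -0.1248  0.018 ]
dp [ 0.334  -0.1275  0.018 ]
-1 [ 0.43  -0.354  0.   ]
-1 [ 0.406 -0.16   0.   ]
1 [ 0.672 -0.324  0.   ]
1 [ 0.648 -0.13   0.   ]
```

>>> move_arm(plan=[[[0,0,0,0,-1],[0,0,0,0,-0.22],[0,1,0.17,0,0],[0,1,0.17,0,0],[0,0.95,0.17,0,0],[0,0,0,1,0],[0,0,0,1,0],[0,0,0,1,0],[0,0,0,1,0],[0,0,0,0,0]]])

```text
time_s: 21.4
eef_pos: [0.5394, -0.238, 0.1643]
tool_rot: [-0.006, 0.661, 0.75, -0.001]
ft_force: [-0.8, 0.3, -0.6]
width: 0.0003
grasp_force: 0.0
```

>>> move_arm(plan=[[[0,0,0,1,0],[0,0,0,0.6,0],[0,0,0,0.33,0],[0,0,0,0,0]]])

```text
time_s: 21.8
eef_pos: [0.543, -0.2407, 0.0939]
tool_rot: [-0.001, 0.662, 0.75, -0.0]
ft_force: [0.4, -0.0, -0.4]
width: 0.0005
grasp_force: 0.0
```

>>> move_arm(plan=[[[0,0,-0.37,0,0],[0,0,-0.37,0,0],[0,0,-0.37,0,0],[0,0,-0.37,0.06,0],[0,0,-0.37,0.06,0],[0,0,-0.37,0.06,0],[0,0,-0.37,0.06,0],[0,0,0,0,0],[0,0,0,0,0]]])

```text
time_s: 22.7
eef_pos: [0.4399, -0.2543, 0.0844]
tool_rot: [-0.0, 0.662, 0.75, -0.0]
ft_force: [0.2, -0.3, 0.6]
width: 0.0007
grasp_force: 0.0
```

>>> move_arm(plan=[[[0,0,0.1,-0.24,0],[0,0,0.7,0,0],[0,0,0.7,0,0],[0,0,0.7,0,0],[0,0,0.37,0,0],[0,0,0.37,0,0],[0,0,0.37,0,0],[0,0,0.37,0,0],[0,0,0.37,0.06,0],[0,0,0.37,0.06,0]]])

```text
time_s: 23.7
eef_pos: [0.6163, -0.2322, 0.0891]
tool_rot: [-0.0, 0.662, 0.75, -0.0]
ft_force: [-2.0, 0.7, 0.1]
width: 0.0001
grasp_force: 0.4
```

>>> move_arm(plan=[[[0,0,0.37,0.06,0],[0,0,0.25,0.06,0],[0,0,0,0,0],[0,0,0,-1,0],[0,-1,-0.8,-1,0],[0,-1,-0.8,-1,0],[0,-1,-0.9,-0.5,0],[60,0,0,0,0],[60,0,0,0,0]]])

```text
time_s: 24.6
eef_pos: [0.5719, -0.3357, 0.2043]
tool_rot: [0.001, 0.662, 0.749, 0.0]
ft_force: [-0.2, -0.6, -1.1]
width: 0.0111
grasp_force: 0.0
```

```bash
python3 - <<'E'
from h import *
p=shot('w10');print(p.round(4));im=cv2.imread('pics/w10.png')
b=save('scene','s10.png')[:,:,::-1]
print(im.shape)
cv2.imwrite('pics/c10.png',np.hstack([cv2.resize(im[0:220,100:420],(480,330),interpolation=cv2.INTER_CUBIC),cv2.resize(b[150:270,130:246],(319,330),interpolation=cv2.INTER_CUBIC)]))
E
```

```text
[ 5.719e-01 -3.357e-01  2.043e-01  5.000e-04  6.625e-01  7.491e-01
  3.000e-04]
(384, 512, 3)
```

View pics/c10.png

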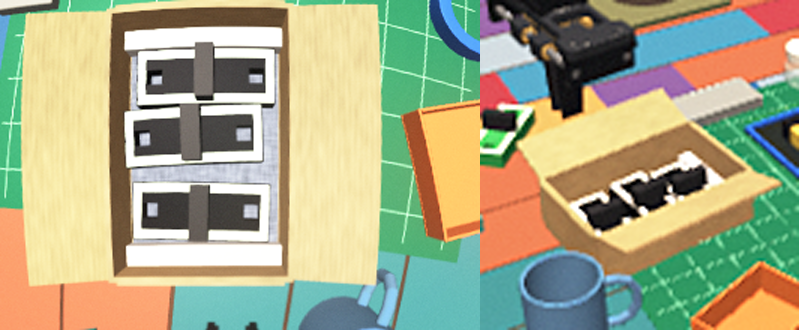

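Both flaps are folded right back. At crop scale 1.5, the module frames run A (137,52)–(275,102), B (124,112)–(264,160) and C (133,185)–(268,241).

```bash
python3 - <<'E'
from h import *
p=np.load('w10.npy')
f=lambda q:(q[0]/1.5+100,q[1]/1.5)
yaw=.122
for n,Q in dict(A=[(136,53),(273,46),(275,102),(140,107)],B=[(124,112),(262,103),(264,160),(127,167)],C=[(133,185),(268,183),(268,242),(134,240)]).items():
  W=np.array([wray(p,f(q),.026) for q in Q]);c=W.mean(0)
  d=(W[1]-W[0]+W[2]-W[3])/2;e=(W[0]-W[3]+W[1]-W[2])/2
  print(n,c.round(4),'len',np.linalg.norm(d).round(4),np.linalg.norm(e).round(4),'yaw',np.arctan2(d[1],d[0]).round(3))
for n,q in dict(A=(204,70),B=(190,130),C=(199.5,214)).items(): print('rib',n,wray(p,f(q),.05).round(4))
R=[wray(p,f(q),.07) for q in [(112,12),(288,10),(290,275),(113,275)]];print(np.round(R,4),np.mean(R,0))
E
```

```text
A [ 0.5338 -0.1868  0.026 ] len 0.1066 0.0462 yaw 0.152
B [ 0.5304 -0.2352  0.026 ] len 0.1078 0.0449 yaw 0.163
C [ 0.5428 -0.2954  0.026 ] len 0.1063 0.0452 yaw 0.114
rib A [ 0.5343 -0.1887  0.05  ]
rib B [ 0.5299 -0.2348  0.05  ]
rib C [ 0.544  -0.2951  0.05  ]
[[ 0.4648 -0.1534  0.07  ]
 [ 0.5879 -0.1404  0.07  ]
 [ 0.6129 -0.3282  0.07  ]
 [ 0.488  -0.3433  0.07  ]] [ 0.53841809 -0.24130887  0.07      ]
```

>>> move_arm(plan=[[[45,0,0,0,-0.23],[45,0.95,-0.1,0,0],[45,0.95,-0.1,0,0],[45,0.95,-0.1,0,0],[45,0.95,-0.1,0,0],[45,0,0,1,0],[45,0,0,1,0],[45,0,0,1,0],[45,0,0,0.5,0],[45,0,0,0,0]]])

```text
time_s: 25.7
eef_pos: [0.5312, -0.1841, 0.0586]
tool_rot: [-0.005, 0.652, 0.758, -0.001]
ft_force: [-0.4, 0.1, 0.3]
width: 0.0446
grasp_force: 0.0
```

```bash
python3 - <<'E'
from h import *
s=ctrl.read_state();q=s['tool_rot'];print(s['eef_pos'].round(4),2*np.arctan2(q[2],q[1])-np.pi/2,s['width'])
E
```

```text
[ 0.5312 -0.1841  0.0586] 0.15052414867719577 0.04458951642431338
```

>>> move_arm(plan=[[[45,0,0,0.4,0],[45,0,0,0.28,0],[45,0,0,0,0],[8,0,0,0,0],[8,0,0,0,0],[8,0,0,0,0],[8,0,0,0,0]]], force=45)

```text
time_s: 26.4
eef_pos: [0.5347, -0.1871, 0.0371]
tool_rot: [0.001, 0.653, 0.757, 0.0]
ft_force: [0.2, -0.2, -0.3]
width: 0.0183
grasp_force: 0.0
```

>>> move_arm(plan=[[[40,0,0,0,0],[40,0,0,0,0],[40,0,0,0.22,0],[40,0,0,0,0],[8,0,0,0,0],[8,0,0,0,0],[8,0,0,0,0],[8,0,0,0,0],[8,0,0,0,0]]], force=45)

```text
time_s: 27.3
eef_pos: [0.5342, -0.1868, 0.0276]
tool_rot: [-0.0, 0.653, 0.757, -0.0]
ft_force: [-0.8, -0.7, 0.5]
width: 0.0137
grasp_force: 45.0
```

>>> move_arm(plan=[[[8,0,0,-0.5,0],[8,0,0,-1,0],[8,0,0,-1,0],[8,0,0,-1,-0.3],[8,0,0,-1,0],[8,0.3,0,-1,0],[8,0.9,0.27,0,0],[8,0.9,0.27,0,0],[8,0.9,0.27,0,0],[8,0.9,0.27,0,0]]])

```text
time_s: 28.3
eef_pos: [0.5489, -0.0242, 0.2472]
tool_rot: [-0.0, 0.642, 0.767, -0.0]
ft_force: [0.4, 0.7, -1.7]
width: 0.0138
grasp_force: 45.0
```

>>> move_arm(plan=[[[8,0.9,0.27,0,0],[8,0.9,0.27,0,0],[8,0.9,0.27,0,0],[8,0.9,0.27,0,0],[8,0.9,0.04,0,0],[8,0,0,0,0],[8,0,0,0,0],[8,0,0,0,0]]])

```text
time_s: 29.1
eef_pos: [0.5613, 0.1587, 0.2472]
tool_rot: [-0.0, 0.642, 0.767, -0.0]
ft_force: [0.1, -0.3, -2.0]
width: 0.0138
grasp_force: 45.0
```

```bash
python3 - <<'E'
from h import *
p=shot('w11');q=p[3:];print(p.round(4),2*np.arctan2(q[2],q[1])-np.pi/2);im=cv2.imread('pics/w11.png')
cv2.imwrite('pics/c11.png',cv2.resize(im[0:230,100:420],(800,575),interpolation=cv2.INTER_CUBIC))
E
```

```text
[ 5.613e-01  1.587e-01  2.472e-01 -1.000e-04  6.417e-01  7.670e-01
 -4.000e-04] 0.177423153320605
```

View pics/c11.png

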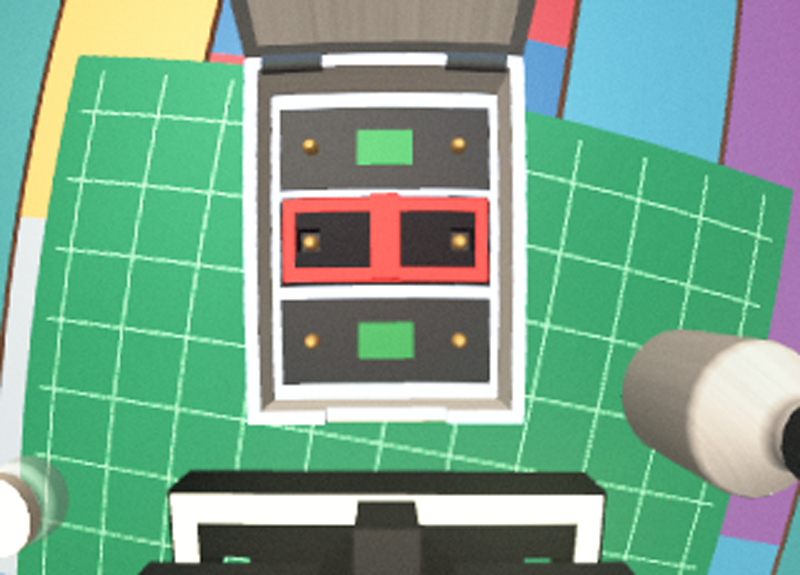

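The wrist view shows the pegs at crop scale 2.5: bay0 (310,340) and (459,340), bay1 (310,241) and (459,241), bay2 (309,146) and (458,144). The held module's front top edge runs from (170,491) to (604,491).

```bash
cat > pegs.py <<'E'
from h import *
def pegs(p,im,guess,z=.018,r=5):
    out=[]
    for g in guess:
        x,y=int(g[0]),int(g[1]);w=im[y-r:y+r+1,x-r:x+r+1].astype(float)
        s=np.clip(w[:,:,2]-w[:,:,0]-30,0,None)  # R-B: brass
        yy,xx=np.mgrid[y-r:y+r+1,x-r:x+r+1]
        out.append(wray(p,((s*xx).sum()/s.sum(),(s*yy).sum()/s.sum()),z))
    return np.array(out)
E
python3 - <<'E'
from pegs import *
p=np.load('w11.npy');im=cv2.imread('pics/w11.png')
G=[(x/2.5+100,y/2.5) for x,y in [(310,340),(459,340),(310,241),(459,241),(310,146),(458,144)]]
P=pegs(p,im,G);print(P.round(4))
for i in(0,2,4): d=P[i+1]-P[i];print('bay',i//2,P[i:i+2].mean(0).round(4),np.linalg.norm(d).round(4),np.arctan2(d[1],d[0]).round(4))
a=.1774;tx=np.array([-np.sin(a),np.cos(a),0]);ty=np.array([np.cos(a),np.sin(a),0])
for q in [(171,492),(604,491),(388,491)]:
    w=wray(p,(q[0]/2.5+100,q[1]/2.5),p[2]-.0016)-p[:3];print('mod edge tx,ty',(w@tx).round(4),(w@ty).round(4))
# rows profile for edge at columns
for c in(180,215,240,280,320,335): print(c,im[180:205,c].sum(1).tolist())
E
```

```text
[[0.5134 0.1985 0.018 ]
 [0.5912 0.2129 0.018 ]
 [0.5037 0.251  0.018 ]
 [0.5815 0.2654 0.018 ]
 [0.4938 0.3035 0.018 ]
 [0.5717 0.3181 0.018 ]]
bay 0 [0.5523 0.2057 0.018 ] 0.0792 0.1833
bay 1 [0.5426 0.2582 0.018 ] 0.0792 0.1836
bay 2 [0.5328 0.3108 0.018 ] 0.0793 0.1848
mod edge tx,ty 0.0222 -0.0526
mod edge tx,ty 0.0224 0.0539
mod edge tx,ty 0.0225 0.0008
180 [367, 358, 363, 365, 361, 358, 359, 314, 166, 102, 104, 103, 103, 97, 102, 108, 119, 536, 757, 764, 764, 764, 764, 764, 764]
215 [369, 373, 368, 367, 374, 380, 364, 349, 241, 135, 140, 129, 144, 134, 137, 135, 161, 337, 739, 764, 764, 764, 764, 764, 764]
240 [367, 363, 371, 375, 376, 373, 378, 339, 253, 143, 140, 139, 136, 134, 132, 151, 166, 334, 735, 764, 764, 764, 764, 764, 764]
280 [565, 593, 634, 504, 413, 365, 377, 346, 248, 139, 160, 151, 158, 150, 150, 153, 167, 199, 723, 764, 764, 764, 764, 764, 764]
320 [365, 363, 360, 360, 364, 358, 362, 370, 312, 164, 166, 166, 167, 153, 161, 156, 171, 221, 738, 764, 764, 764, 764, 764, 764]
335 [571, 517, 559, 410, 361, 360, 356, 362, 357, 328, 246, 160, 150, 152, 137, 155, 156, 163, 742, 764, 764, 764, 764, 764, 764]
```

>>> move_arm(plan=[[[8,0.6,-0.01,0,-0.06],[8,0.61,-0.01,0,0],[8,0,0,1,0],[8,0,0,1,0],[8,0,0,1,0],[8,0,0,0.8,0],[8,0,0,0.5,0],[8,0,0,0,0],[8,0,0,0,0],[8,0,0,0,0]]])

```text
time_s: 30.15
eef_pos: [0.5536, 0.2068, 0.0779]
tool_rot: [0.001, 0.639, 0.769, 0.002]
ft_force: [-0.0, -0.2, -0.9]
width: 0.0134
grasp_force: 45.0
```

```bash
cat > st.py <<'E'
from h import *
import sys
s=ctrl.read_state();q=s['tool_rot'];a=2*np.arctan2(q[2],q[1])-np.pi/2;print(s['eef_pos'].round(4),'yaw',a.round(4),s['width'].round(4),s['ft_force'].round(1),q.round(4))
if len(sys.argv)>1:
    t=np.array([float(v) for v in sys.argv[1:4]]);ya=float(sys.argv[4]);d=t-s['eef_pos']
    print('units tx,ty,tz,turn',np.round([(-np.sin(ya)*d[0]+np.cos(ya)*d[1])/.04,(np.cos(ya)*d[0]+np.sin(ya)*d[1])/.04,-d[2]/.04,-(ya-a)/.1],2))
E
python3 st.py .5515 .2062 .0296 .1835
```

```text
Traceback (most recent call last):
  File "st.py", line 3, in <module>
    s=ctrl.read_state();q=s['tool_rot'];a=2*np.arctan2(q[2],q[1])-np.pi/2;print(s['eef_pos'].round(4),'yaw',a.round(4),s['width'].round(4),s['ft_force'].round(1),q.round(4))
                                                                                                                       ^^^^^^^^^^^^^^^^
AttributeError: 'float' object has no attribute 'round'
```

```bash
sed -i "s/s\['width'\].round(4)/round(s['width'],4)/" st.py; python3 st.py .5515 .2062 .0296 .1835
```

```text
[0.5536 0.2068 0.0779] yaw 0.1832 0.0134 [-0.  -0.2 -0.9] [0.0011 0.6395 0.7688 0.0015]
units tx,ty,tz,turn [-0.01 -0.05  1.21 -0.  ]
```

>>> move_arm(plan=[[[8,0,0,0,0],[8,0,0,0,0],[8,0,0,0,0]]])

```text
time_s: 30.45
eef_pos: [0.5524, 0.2071, 0.0765]
tool_rot: [0.0, 0.639, 0.769, 0.001]
ft_force: [-0.0, 0.2, -1.6]
width: 0.0136
grasp_force: 45.0
```

```bash
python3 st.py .5515 .2062 .0296 .1835
```

```text
[0.5524 0.2071 0.0765] yaw 0.1841 0.0136 [-0.   0.2 -1.6] [4.000e-04 6.391e-01 7.691e-01 6.000e-04]
units tx,ty,tz,turn [-0.02 -0.03  1.17  0.01]
```

>>> move_arm(plan=[[[8,-0.02,-0.02,0.3,0],[8,0,0,0.3,0],[8,0,0,0.15,0],[8,0,0,0.1,0],[8,0,0,0.1,0],[8,0,0,0.1,0],[8,0,0,0.05,0],[8,0,0,0,0]]])

```text
time_s: 31.25
eef_pos: [0.5512, 0.206, 0.0314]
tool_rot: [-0.0, 0.639, 0.769, -0.0]
ft_force: [0.1, 0.2, -1.5]
width: 0.014
grasp_force: 45.0
```

```bash
python3 st.py .5515 .2062 .0296 .1835
```

```text
[0.5512 0.206  0.0314] yaw 0.184 0.014 [ 0.1  0.2 -1.5] [-1.000e-04  6.392e-01  7.691e-01 -1.000e-04]
units tx,ty,tz,turn [0.   0.01 0.04 0.  ]
```

>>> move_arm(plan=[[[8,0,0,0.04,0],[8,0,0,0,0],[40,0,0,0,0],[40,0,0,0,0],[40,0,0,0,0],[40,0,0,-0.5,0],[40,0,0,-1,0],[40,0,0,-1,0],[40,0,0,-1,0],[40,0,0,-1,0]]])

```text
time_s: 32.25
eef_pos: [0.5512, 0.206, 0.212]
tool_rot: [0.0, 0.639, 0.769, 0.0]
ft_force: [0.4, 0.6, -0.1]
width: 0.0402
grasp_force: 0.0
```

>>> move_arm(plan=[[[40,-1,0,0,0.3],[40,-1,0,0,0.3],[40,-1,-0.2,0,0],[40,-1,-0.2,0,0],[40,-1,-0.2,0,0],[40,-1,-0.2,0,0],[40,-1,-0.2,0,0],[40,-1,-0.2,0,0],[40,-1,-0.2,0,0],[40,-1,-0.2,0,0]]])

```text
time_s: 33.25
eef_pos: [0.5406, -0.2, 0.2105]
tool_rot: [0.0, 0.662, 0.75, 0.0]
ft_force: [0.7, -0.3, -0.3]
width: 0.04
grasp_force: 0.0
```

>>> move_arm(plan=[[[40,-1,-0.2,0,0],[40,-1,-0.2,0,0],[40,-1,-0.2,0,0],[40,-0.6,0,0,0],[40,0,0,0,0],[40,0,0,0,0],[40,0,0,0,0]]])

```text
time_s: 33.95
eef_pos: [0.5349, -0.3431, 0.21]
tool_rot: [-0.0, 0.662, 0.75, 0.0]
ft_force: [0.0, 0.3, 0.2]
width: 0.0396
grasp_force: 0.0
```

```bash
cat > fit.py <<'E'
from h import *
from scipy.optimize import minimize
from scipy.ndimage import map_coordinates
def fitmod(p,im,x,y,yaw,z=.026,chan=None):
    g=cv2.GaussianBlur(im,(0,0),0.8).astype(float);g=g.sum(2)/3 if chan is None else chan(g)
    u=np.linspace(-1,1,41);L,W=.054,.023
    def pts(v,e):
        c,s=np.cos(v[2]),np.sin(v[2]);l,w=L+e,W+e
        P=np.r_[np.c_[u*L*.95,0*u+w],np.c_[u*L*.95,0*u-w],np.c_[0*u+l,u*W*.9],np.c_[0*u-l,u*W*.9]]
        X=np.c_[v[0]+c*P[:,0]-s*P[:,1],v[1]+s*P[:,0]+c*P[:,1],0*P[:,0]+z];return wproj(p,X)
    def val(v,e): q=pts(v,e);return map_coordinates(g,[q[:,1],q[:,0]],order=1)
    def f(t):
        v=np.array([x,y,yaw])+t*[.01,.01,.1]
        a,b=val(v,-.002),val(v,.002);return -(np.clip(a,0,230)-np.clip(b,0,230)).mean()
    r=min((minimize(f,np.array([i,j,0.])*.3,method='Nelder-Mead',options=dict(xatol=.005,fatol=.01)) for i in(-1,0,1) for j in(-1,0,1)),key=lambda r:r.fun)
    return np.array([x,y,yaw])+r.x*[.01,.01,.1],-r.fun
E
python3 - <<'E'
from fit import *
p=np.load('w10.npy');im=cv2.imread('pics/w10.png')
print('calib on w10');[print(fitmod(p,im,*g)) for g in [(.534,-.187,.145),(.530,-.235,.155),(.543,-.295,.115)]]
p=shot('w12');im=cv2.imread('pics/w12.png');print(p.round(4))
for g in [(.530,-.235,.155),(.543,-.295,.115)]: print(fitmod(p,im,*g),wproj(p,[[g[0],g[1],.026]]))
E
```

```text
calib on w10
(array([ 0.5344507 , -0.18613443,  0.13363304]), np.float64(49.76798269528378))
(array([ 0.52912752, -0.23540958,  0.1554497 ]), np.float64(71.95189012855529))Traceback (most recent call last):
  File "<stdin>", line 3, in <module>
  File "fit.py", line 15, in fitmod
    r=min((minimize(f,np.array([i,j,0.])*.3,method='Nelder-Mead',options=dict(xatol=.005,fatol=.01)) for i in(-1,0,1) for j in(-1,0,1)),key=lambda r:r.fun)
  File "fit.py", line 15, in <genexpr>
    r=min((minimize(f,np.array([i,j,0.])*.3,method='Nelder-Mead',options=dict(xatol=.005,fatol=.01)) for i in(-1,0,1) for j in(-1,0,1)),key=lambda r:r.fun)
           ~~~~~~~~^^^^^^^^^^^^^^^^^^^^^^^^^^^^^^^^^^^^^^^^^^^^^^^^^^^^^^^^^^^^^^^^^^^^^^^^^^^^^^^^^
    res = _minimize_neldermead(fun, x0, args, callback, bounds=bounds,
                               **options)
    fxe = func(xe)
    fx = function(np.copy(x), *(wrapper_args + args))
  File "fit.py", line 14, in f
    a,b=val(v,-.002),val(v,.002);return -(np.clip(a,0,230)-np.clip(b,0,230)).mean()
                     ~~~^^^^^^^^
  File "fit.py", line 11, in val
    def val(v,e): q=pts(v,e);return map_coordinates(g,[q[:,1],q[:,0]],order=1)
                    ~~~^^^^^
  File "fit.py", line 10, in pts
    X=np.c_[v[0]+c*P[:,0]-s*P[:,1],v[1]+s*P[:,0]+c*P[:,1],0*P[:,0]+z];return wproj(p,X)
                                                                             ~~~~~^^^^^
  File "h.py", line 22, in wproj
    c=ctrl.get_calibration('wrist');K=np.array(c['intrinsics']);H=np.array(c['hand_eye'])
ValueError: time passes only in moves, steps and waits
```

```bash
python3 - <<'E'
from bench import ctrl
import pickle
pickle.dump({n:ctrl.get_calibration(n) for n in('scene','side','wrist')},open('cal.pkl','wb'))
E
sed -i "s/ctrl.get_calibration(\([^)]*\))/CAL[\1]/; s/^from bench import ctrl/from bench import ctrl\nimport pickle,os;CAL=pickle.load(open('cal.pkl','rb'))/" h.py
python3 - <<'E'
from fit import *
p=shot('w12');im=cv2.imread('pics/w12.png');print(p.round(4))
for g in [(.530,-.235,.155),(.543,-.295,.115)]: print(fitmod(p,im,*g),wproj(p,[[g[0],g[1],.026]]))
E
```

```text
[ 5.349e-01 -3.431e-01  2.100e-01 -2.000e-04  6.616e-01  7.499e-01
  2.000e-04]
(array([ 0.52906232, -0.23454711,  0.15558394]), np.float64(61.219456424406374)) [[261.27749015  87.3451825 ]]
(array([ 0.53839286, -0.29457447,  0.11512084]), np.float64(35.43292875855439)) [[265.76701074 138.4679698 ]]
```

```bash
python3 st.py .529 -.2348 .0276 .1555
```

```text
[ 0.535  -0.343   0.2101] yaw 0.1253 0.04 [ 0.1  0.3 -0.3] [-1.000e-04  6.614e-01  7.500e-01  1.000e-04]
units tx,ty,tz,turn [ 2.7   0.27  4.56 -0.3 ]
```

>>> move_arm(plan=[[[40,0.9,0.09,0,-0.3],[40,0.9,0.09,0,0],[40,0.9,0.09,0,0],[40,0,0,1,0],[40,0,0,1,0],[40,0,0,1,0],[40,0,0,0.7,0],[40,0,0,0,0],[40,0,0,0,0],[40,0,0,0,0]]])

```text
time_s: 35.0
eef_pos: [0.5317, -0.2362, 0.0647]
tool_rot: [0.002, 0.65, 0.76, 0.0]
ft_force: [-0.4, 0.2, 1.2]
width: 0.0398
grasp_force: 0.0
```

```bash
python3 st.py .529 -.2348 .0276 .1555
```

```text
[ 0.5317 -0.2362  0.0647] yaw 0.1546 0.0398 [-0.4  0.2  1.2] [2.000e-03 6.504e-01 7.596e-01 4.000e-04]
units tx,ty,tz,turn [ 0.05 -0.06  0.93 -0.01]
```

>>> move_arm(plan=[[[40,0,0,0.5,0],[40,0,0,0.3,0],[40,0,0,0.06,0],[40,0,0,0,0],[8,0,0,0,0],[8,0,0,0,0],[8,0,0,0,0],[8,0,0,0,0],[8,0,0,0,0]]], force=45)

```text
time_s: 35.9
eef_pos: [0.5301, -0.2359, 0.028]
tool_rot: [0.0, 0.651, 0.759, -0.0]
ft_force: [-1.1, -0.7, 2.8]
width: 0.0134
grasp_force: 45.0
```

>>> move_arm(plan=[[[8,0,0,-0.5,0],[8,0,0,-1,0],[8,0,0,-1,0],[8,0,0,-1,0],[8,0,0,-1,0],[8,0.3,0,-1,-0.3],[8,1,0.2,0,0],[8,1,0.2,0,0],[8,1,0.2,0,0],[8,1,0.2,0,0]]])

```text
time_s: 36.9
eef_pos: [0.5298, -0.0592, 0.247]
tool_rot: [-0.0, 0.639, 0.769, -0.0]
ft_force: [1.1, 0.6, -1.4]
width: 0.0137
grasp_force: 45.0
```

>>> move_arm(plan=[[[8,1,0.2,0,0],[8,1,0.2,0,0],[8,1,0.2,0,0],[8,1,0.2,0,0],[8,1,0.2,0,0],[8,0.5,0.1,0,0],[8,0,0,0,0],[8,0,0,0,0],[8,0,0,0,0]]])

```text
time_s: 37.8
eef_pos: [0.5332, 0.1627, 0.2472]
tool_rot: [-0.0, 0.639, 0.769, -0.0]
ft_force: [-0.6, -0.3, -1.3]
width: 0.0141
grasp_force: 45.0
```

```bash
python3 st.py .561 .16 .2472 .1835
```

```text
[0.5332 0.1627 0.2472] yaw 0.1831 0.0141 [-0.6 -0.3 -1.3] [-1.000e-04  6.395e-01  7.688e-01 -4.000e-04]
units tx,ty,tz,turn [-0.19  0.67  0.   -0.  ]
```

```bash
python3 - <<'E'
from fit import *
from pegs import pegs
p=shot('w13');im=cv2.imread('pics/w13.png')
G=wproj(p,[[.4938,.3035,.018],[.5717,.3181,.018]]);print(G)
P=pegs(p,im,G);print(P.round(4),P.mean(0).round(4))
red=lambda g:np.clip(g[:,:,2]-g[:,:,1],0,230)
print('spent',fitmod(p,im,.5426,.2582,.1835,z=.028,chan=red))
print('bay0',fitmod(p,im,.5523,.2057,.1835,z=.028))
a=.1835;tx=np.array([-np.sin(a),np.cos(a),0]);ty=np.array([np.cos(a),np.sin(a),0])
# held module front edge
for t in(-.04,-.025,.025,.04):
  zz=np.arange(.010,.036,.00025);X=p[:3]+t*ty+zz[:,None]*tx;X[:,2]=p[2]-.0016
  q=wproj(p,X);v=[im[int(round(b)),int(round(c))].sum() for c,b in q];d=np.array(v).astype(int);k=np.where(d<450)[0];k=k[zz[k]>.016];print(t,zz[k[0]])
for t in(.005,.010,.015):
  for sgn in(-1,1):
    zz=np.arange(.045,.065,.00025);X=p[:3]+t*tx+sgn*zz[:,None]*ty;X[:,2]=p[2]-.0016
    q=wproj(p,X);d=np.array([int(im[int(round(b)),int(round(c))].sum()) for c,b in q if b<380]);k=np.where(d<550)[0];print(t,sgn,zz[k[0]] if len(k) else None)
E
```

```text
[[244.20482612  63.65267169]
 [303.47755875  64.62620862]]
[[0.4936 0.3037 0.018 ]
 [0.5715 0.3181 0.018 ]] [0.5325 0.3109 0.018 ]
spent (array([0.54250845, 0.25863185, 0.18737943]), np.float64(134.79337914026496))
bay0 (array([0.55316398, 0.21155661, 0.18333003]), np.float64(49.25238277211229))
-0.04 0.022500000000000013
-0.025 0.022500000000000013
0.025 0.022500000000000013
0.04 0.022500000000000013
0.005 -1 0.045
0.005 1 0.045
0.01 -1 0.045
0.01 1 0.045
0.015 -1 0.053250000000000006
0.015 1 0.053250000000000006
```

```bash
python3 st.py .5324 .3116 .0300 .1835
```

```text
[0.5333 0.1625 0.2474] yaw 0.1826 0.0137 [ 0.4 -0.  -2.3] [-0.000e+00  6.397e-01  7.686e-01 -3.000e-04]
units tx,ty,tz,turn [ 3.67  0.66  5.43 -0.01]
```

>>> move_arm(plan=[[[8,0.9,0.16,0,0],[8,0.9,0.16,0,0],[8,0.9,0.16,0,0],[8,0.97,0.18,0,0],[8,0,0,1,0],[8,0,0,1,0],[8,0,0,1,0],[8,0,0,0.7,0],[8,0,0,0.4,0],[8,0,0,0,0]]])

```text
time_s: 38.85
eef_pos: [0.5311, 0.3111, 0.0808]
tool_rot: [-0.001, 0.64, 0.769, -0.002]
ft_force: [-0.3, -0.1, -2.1]
width: 0.0141
grasp_force: 45.0
```

>>> move_arm(plan=[[[8,0,0,0,0],[8,0,0,0,0],[8,0,0,0,0],[8,0,0,0,0]]])

```text
time_s: 39.25
eef_pos: [0.5333, 0.3132, 0.0853]
tool_rot: [0.001, 0.639, 0.769, 0.001]
ft_force: [0.1, -0.2, -2.7]
width: 0.0137
grasp_force: 45.0
```

```bash
python3 st.py .5324 .3116 .0300 .1835
```

```text
[0.5333 0.3132 0.0853] yaw 0.1841 0.0137 [ 0.1 -0.2 -2.7] [6.000e-04 6.391e-01 7.691e-01 1.200e-03]
units tx,ty,tz,turn [-0.03 -0.03  1.38  0.01]
```

>>> move_arm(plan=[[[8,0,0,0.3,0],[8,0,0,0.3,0],[8,0,0,0.2,0],[8,0,0,0,0],[8,0,0,0,0],[8,0,0,0,0]]])

```text
time_s: 39.85
eef_pos: [0.5328, 0.3129, 0.0519]
tool_rot: [0.0, 0.639, 0.769, 0.0]
ft_force: [0.1, -0.2, -0.5]
width: 0.0135
grasp_force: 45.0
```

```bash
python3 st.py .5324 .3116 .0300 .1835
```

```text
[0.5328 0.3129 0.0519] yaw 0.184 0.0135 [ 0.1 -0.2 -0.5] [1.000e-04 6.392e-01 7.691e-01 3.000e-04]
units tx,ty,tz,turn [-0.03 -0.01  0.55  0.  ]
```

>>> move_arm(plan=[[[8,-0.03,-0.01,0.1,0],[8,0,0,0.1,0],[8,0,0,0.1,0],[8,0,0,0.1,0],[8,0,0,0.1,0],[8,0,0,0.05,0],[8,0,0,0,0],[8,0,0,0,0]]])

```text
time_s: 40.65
eef_pos: [0.5322, 0.3115, 0.03]
tool_rot: [-0.0, 0.639, 0.769, -0.0]
ft_force: [-2.8, -1.4, 3.6]
width: 0.0137
grasp_force: 45.0
```

>>> move_arm(plan=[[[40,0,0,0,0],[40,0,0,0,0],[40,0,0,0,0],[40,0,0,-0.6,0],[40,0,0,-0.6,0],[40,-0.65,0,0,0],[40,-0.7,0,0,0],[40,0,0,0,0],[40,0,0,0,0]]])

```text
time_s: 41.55
eef_pos: [0.5423, 0.2582, 0.0775]
tool_rot: [-0.0, 0.64, 0.769, 0.0]
ft_force: [0.6, 0.3, 0.1]
width: 0.04
grasp_force: 0.0
```

```bash
python3 st.py .5426 .2584 .0296 .1835
```

```text
[0.5423 0.2582 0.0775] yaw 0.1827 0.04 [0.6 0.3 0.1] [-1.000e-04  6.397e-01  7.687e-01  2.000e-04]
units tx,ty,tz,turn [ 0.    0.01  1.2  -0.01]
```

>>> move_arm(plan=[[[40,0,0,0.6,0],[40,0,0,0.45,0],[40,0,0,0.13,0],[40,0,0,0,0],[8,0,0,0,0],[8,0,0,0,0],[8,0,0,0,0],[8,0,0,0,0],[8,0,0,0,0]]], force=45)

```text
time_s: 42.45
eef_pos: [0.5424, 0.2586, 0.0308]
tool_rot: [0.0, 0.639, 0.769, 0.0]
ft_force: [0.8, 0.8, 0.7]
width: 0.0135
grasp_force: 45.0
```

>>> move_arm(plan=[[[8,0,0,-0.2,0],[8,0,0,-0.3,0],[8,0,0,-0.5,0],[8,0,0,-1,0],[8,0,0,-1,0],[8,0,0,-1,0],[8,-1,-0.2,0,0],[8,-1,-0.2,0,0.3],[8,-1,-0.2,0,0.3],[8,-1,-0.2,0,0]]])

```text
time_s: 43.45
eef_pos: [0.5361, 0.094, 0.1915]
tool_rot: [0.001, 0.662, 0.75, 0.0]
ft_force: [0.3, 0.1, -2.1]
width: 0.0141
grasp_force: 45.0
```

>>> move_arm(plan=[[[8,-1,-0.2,0,0],[8,-1,-0.2,0,0],[8,-1,-0.2,0,0],[8,-1,-0.2,0,0],[8,-1,-0.2,0,0],[8,-1,-0.2,0,0],[8,0,0,0,0],[8,0,0,0,0]]])

```text
time_s: 44.25
eef_pos: [0.5181, -0.1493, 0.191]
tool_rot: [0.0, 0.663, 0.749, 0.0]
ft_force: [-0.3, 0.1, -1.1]
width: 0.014
grasp_force: 45.0
```

```bash
python3 st.py .536 -.217 .0276 .122
```

```text
[ 0.5181 -0.1493  0.191 ] yaw 0.1218 0.014 [-0.3  0.1 -1.1] [1.000e-04 6.628e-01 7.488e-01 3.000e-04]
units tx,ty,tz,turn [-1.73  0.24  4.09 -0.  ]
```

>>> move_arm(plan=[[[8,-0.87,0.12,0,0],[8,-0.86,0.12,0,0],[8,0,0,1,0],[8,0,0,1,0],[8,0,0,1,0],[8,0,0,0.5,0],[8,0,0,0,0],[8,0,0,0,0]]])

```text
time_s: 45.05
eef_pos: [0.5371, -0.2152, 0.0511]
tool_rot: [0.0, 0.661, 0.75, 0.0]
ft_force: [0.0, 0.6, -0.3]
width: 0.014
grasp_force: 45.0
```

```bash
python3 st.py .536 -.217 .0288 .122
```

```text
[ 0.5371 -0.2152  0.0511] yaw 0.1256 0.014 [ 0.   0.6 -0.3] [1.000e-04 6.613e-01 7.501e-01 1.000e-04]
units tx,ty,tz,turn [-0.04 -0.03  0.56  0.04]
```

>>> move_arm(plan=[[[8,-0.04,-0.03,0.2,0],[8,0,0,0.2,0],[8,0,0,0.1,0],[8,0,0,0.06,0],[8,0,0,0,0],[40,0,0,0,0],[40,0,0,0,0],[40,0,0,0,0]]])

```text
time_s: 45.85
eef_pos: [0.5357, -0.2181, 0.0281]
tool_rot: [0.0, 0.662, 0.75, 0.0]
ft_force: [-0.6, -0.1, 0.8]
width: 0.0323
grasp_force: 0.0
```

>>> move_arm(plan=[[[40,0,0,-0.5,0],[40,0,0,-1,0],[40,0,0,-1,0],[40,0,0,-1,0],[40,-0.7,-0.1,-1,0],[40,-0.9,-0.1,0,0],[40,-0.9,-0.1,0,0],[40,-0.7,0,0,0],[40,0,0,0,0],[40,0,0,0,0]]])

```text
time_s: 46.85
eef_pos: [0.5392, -0.3465, 0.2075]
tool_rot: [-0.0, 0.662, 0.749, 0.0]
ft_force: [-0.6, 0.5, -0.5]
width: 0.0402
grasp_force: 0.0
```

```bash
python3 - <<'E'
from fit import *
p=shot('w14');im=cv2.imread('pics/w14.png');print(p.round(4))
red=lambda g:np.clip(g[:,:,2]-g[:,:,1],0,230)
print('spent',fitmod(p,im,.536,-.217,.122,chan=red))
for g in [(.543,-.295,.115),(.540,-.295,.115)]: print('C',fitmod(p,im,*g))
hsv=cv2.cvtColor(im,cv2.COLOR_BGR2HSV)
# dark (windows+rib) component near C
m=(im.max(2)<85).astype('uint8');q=wproj(p,[[.543,-.295,.03]])[0];print(q)
n,l,st,ce=cv2.connectedComponentsWithStats(m)
for i in range(1,n):
    if 150<st[i,4]<4000 and st[i,1]<200: print(st[i].tolist(),wray(p,ce[i],.03).round(4))
E
```

```text
[ 5.392e-01 -3.465e-01  2.075e-01 -5.000e-04  6.623e-01  7.492e-01
  2.000e-04]
spent (array([ 0.53587439, -0.21803378,  0.12319546]), np.float64(114.48962259230991))
C (array([ 0.53856755, -0.29377639,  0.11503034]), np.float64(35.02596629743193))
C (array([ 0.53858294, -0.29378288,  0.11543933]), np.float64(34.99876255713829))
[262.70309406 135.49231217]
[225, 60, 34, 23, 662] [ 0.5107 -0.222   0.03  ]
[273, 60, 32, 23, 661] [ 0.5618 -0.2152  0.03  ]
[224, 122, 33, 25, 669] [ 0.5178 -0.2965  0.03  ]
[270, 124, 32, 19, 275] [ 0.5658 -0.2858  0.03  ]
[57, 135, 30, 30, 471] [ 0.2908 -0.3343  0.03  ]
```

```bash
python3 st.py .542 -.2945 .0276 .117
```

```text
[ 0.5392 -0.3459  0.2076] yaw 0.124 0.0401 [-0.3  0.7  0.4] [-5.000e-04  6.619e-01  7.495e-01  2.000e-04]
units tx,ty,tz,turn [1.27 0.22 4.5  0.07]
```

>>> move_arm(plan=[[[40,0.64,0.11,0,0.07],[40,0.63,0.11,0,0],[40,0,0,1,0],[40,0,0,1,0],[40,0,0,1,0],[40,0,0,0.7,0],[40,0,0,0,0],[40,0,0,0,0],[40,0,0,0,0]]])

```text
time_s: 47.8
eef_pos: [0.5436, -0.2954, 0.0628]
tool_rot: [0.002, 0.664, 0.747, 0.0]
ft_force: [1.5, -0.4, -1.1]
width: 0.0398
grasp_force: 0.0
```

```bash
python3 st.py .542 -.2945 .0276 .117
```

```text
[ 0.5436 -0.2954  0.0628] yaw 0.1176 0.0398 [ 1.5 -0.4 -1.1] [2.100e-03 6.643e-01 7.475e-01 3.000e-04]
units tx,ty,tz,turn [ 0.03 -0.04  0.88  0.01]
```

>>> move_arm(plan=[[[40,0,0,0.4,0],[40,0,0,0.3,0],[40,0,0,0.1,0],[40,0,0,0,0],[8,0,0,0,0],[8,0,0,0,0],[8,0,0,0,0],[8,0,0,0,0],[8,0,0,0,0]]], force=45)

```text
time_s: 48.7
eef_pos: [0.5421, -0.295, 0.0281]
tool_rot: [0.0, 0.665, 0.747, 0.0]
ft_force: [0.2, -0.6, 0.3]
width: 0.0136
grasp_force: 44.9
```

>>> move_arm(plan=[[[8,0,0,-0.5,0],[8,0,0,-1,0],[8,0,0,-1,0],[8,0,0,-1,-0.67],[8,0,0,-1,0],[8,0.1,0,-1,0],[8,1,0.2,0,0],[8,1,0.2,0,0],[8,1,0.2,0,0],[8,1,0.2,0,0]]])

```text
time_s: 49.7
eef_pos: [0.5429, -0.1263, 0.2475]
tool_rot: [-0.0, 0.639, 0.769, -0.0]
ft_force: [0.7, 0.0, -1.6]
width: 0.0138
grasp_force: 44.9
```

>>> move_arm(plan=[[[8,1,0.2,0,0],[8,1,0.2,0,0],[8,1,0.2,0,0],[8,1,0.2,0,0],[8,1,0.2,0,0],[8,1,0.2,0,0],[8,1,0.3,0,0],[8,0,0,0,0],[8,0,0,0,0],[8,0,0,0,0]]])

```text
time_s: 50.7
eef_pos: [0.551, 0.1577, 0.2475]
tool_rot: [-0.0, 0.639, 0.769, -0.0]
ft_force: [-1.0, 0.8, -1.5]
width: 0.014
grasp_force: 44.9
```

```bash
cat > held.py <<'E'
from fit import *
from pegs import pegs
p=shot('w15');im=cv2.imread('pics/w15.png');print(p.round(4))
P=pegs(p,im,wproj(p,[[.5037,.251,.018],[.5815,.2654,.018]]));print(P.round(4),P.mean(0).round(4))
q=p[3:];a=2*np.arctan2(q[2],q[1])-np.pi/2;tx=np.array([-np.sin(a),np.cos(a),0]);ty=np.array([np.cos(a),np.sin(a),0]);print('yaw',a)
for t in(-.04,-.025,.025,.04):
  zz=np.arange(.010,.036,.00025);X=p[:3]+t*ty+zz[:,None]*tx;X[:,2]=p[2]-.0016
  d=np.array([im[int(round(b)),int(round(c))].sum() for c,b in wproj(p,X)]).astype(int);k=np.where((d<450)&(zz>.016))[0];print(t,zz[k[0]])
for sgn in(-1,1):
    zz=np.arange(.045,.065,.00025);X=p[:3]+.015*tx+sgn*zz[:,None]*ty;X[:,2]=p[2]-.0016
    d=np.array([im[int(round(b)),int(round(c))].sum() for c,b in wproj(p,X)]).astype(int);k=np.where(d<550)[0];print(sgn,zz[k[0]])
E
python3 held.py; python3 st.py .5427 .2584 .030 .1835
```

```text
[ 5.510e-01  1.577e-01  2.475e-01 -1.000e-04  6.393e-01  7.689e-01
 -5.000e-04]
[[0.5035 0.251  0.018 ]
 [0.5815 0.2655 0.018 ]] [0.5425 0.2583 0.018 ]
yaw 0.18353100224286445
-0.04 0.022500000000000013
-0.025 0.022500000000000013
0.025 0.022500000000000013
0.04 0.022500000000000013
-1 0.045
1 0.053250000000000006
[0.5511 0.1573 0.2477] yaw 0.1828 0.0141 [-0.1  0.2 -2.3] [-0.000e+00  6.396e-01  7.687e-01 -3.000e-04]
units tx,ty,tz,turn [ 2.52  0.25  5.44 -0.01]
```

>>> move_arm(plan=[[[8,0.85,0.08,0,0],[8,0.85,0.08,0,0],[8,0.83,0.08,0,0],[8,0,0,1,0],[8,0,0,1,0],[8,0,0,1,0],[8,0,0,0.9,0],[8,0,0,0.6,0],[8,0,0,0.3,0],[8,0,0,0,0]]])

```text
time_s: 51.75
eef_pos: [0.5411, 0.2582, 0.0541]
tool_rot: [-0.001, 0.64, 0.769, -0.002]
ft_force: [-1.1, 0.2, -0.7]
width: 0.0142
grasp_force: 44.9
```

>>> move_arm(plan=[[[8,0,0,0,0],[8,0,0,0,0],[8,0,0,0,0],[8,0,0,0,0]]])

```text
time_s: 52.15
eef_pos: [0.5429, 0.26, 0.0574]
tool_rot: [0.001, 0.639, 0.769, 0.001]
ft_force: [-0.2, 0.2, -1.6]
width: 0.0138
grasp_force: 44.9
```

```bash
python3 st.py .5425 .2587 .0300 .1835
```

```text
[0.5429 0.26   0.0574] yaw 0.1841 0.0138 [-0.2  0.2 -1.6] [5.000e-04 6.391e-01 7.691e-01 1.000e-03]
units tx,ty,tz,turn [-0.03 -0.02  0.68  0.01]
```

>>> move_arm(plan=[[[8,-0.02,-0.01,0.12,0],[8,0,0,0.1,0],[8,0,0,0.1,0],[8,0,0,0.1,0],[8,0,0,0.1,0],[8,0,0,0.1,0],[8,0,0,0.05,0],[8,0,0,0,0],[8,0,0,0,0]]])

```text
time_s: 53.05
eef_pos: [0.542, 0.2589, 0.0301]
tool_rot: [-0.0, 0.639, 0.769, -0.0]
ft_force: [-3.3, -1.7, 5.2]
width: 0.0138
grasp_force: 44.9
```

```bash
python3 st.py .5425 .2587 .0300 .1835
```

```text
[0.542  0.2589 0.0301] yaw 0.1841 0.0138 [-3.3 -1.7  5.2] [-0.000e+00  6.391e-01  7.691e-01 -1.000e-04]
units tx,ty,tz,turn [-0.01  0.01  0.    0.01]
```

>>> move_arm(plan=[[[40,0,0,0,0],[40,0,0,0,0],[40,0,0,0,0],[40,0,0,-0.6,0],[40,0,0,-1,0],[40,0,0,-1,0],[40,-0.7,0,-1,0],[40,-0.9,0,-1,0],[40,-0.9,0,-0.9,0],[40,0,0,0,0]]])

```text
time_s: 54.05
eef_pos: [0.5633, 0.1612, 0.253]
tool_rot: [0.004, 0.641, 0.768, 0.004]
ft_force: [0.6, -0.1, 0.5]
width: 0.04
grasp_force: 0.0
```

>>> move_arm(plan=[[[0,0,0,0,0],[0,0,0,0,0],[0,0,0,0,0]]])

```text
time_s: 54.35
eef_pos: [0.5585, 0.1643, 0.2433]
tool_rot: [-0.001, 0.639, 0.769, -0.001]
ft_force: [0.1, -0.9, 0.5]
width: 0.021
grasp_force: 0.0
```

```bash
python3 - <<'E'
from fit import *
p=shot('w16');print(p.round(4));im=cv2.imread('pics/w16.png')
b=save('scene','s16.png')[:,:,::-1];c=save('side','sd16.png')[:,:,::-1]
L=cv2.resize(im[0:220,150:370],(400,400),interpolation=cv2.INTER_CUBIC)
A=cv2.resize(b[150:270,140:300],(400,300),interpolation=cv2.INTER_CUBIC);B=cv2.resize(c[60:310,160:360],(400,500)[::1],interpolation=cv2.INTER_CUBIC)[:300]
B=cv2.resize(c[50:290,140:360],(275,300),interpolation=cv2.INTER_CUBIC)
W=np.zeros((600,800,3),'uint8');W[:400,:400]=L;W[:300,400:]=A;W[300:,400:675]=B
cv2.imwrite('pics/c16.png',W)
E
```

```text
[ 0.5585  0.1643  0.2433 -0.0013  0.6387  0.7694 -0.0014]
```

View pics/c16.png

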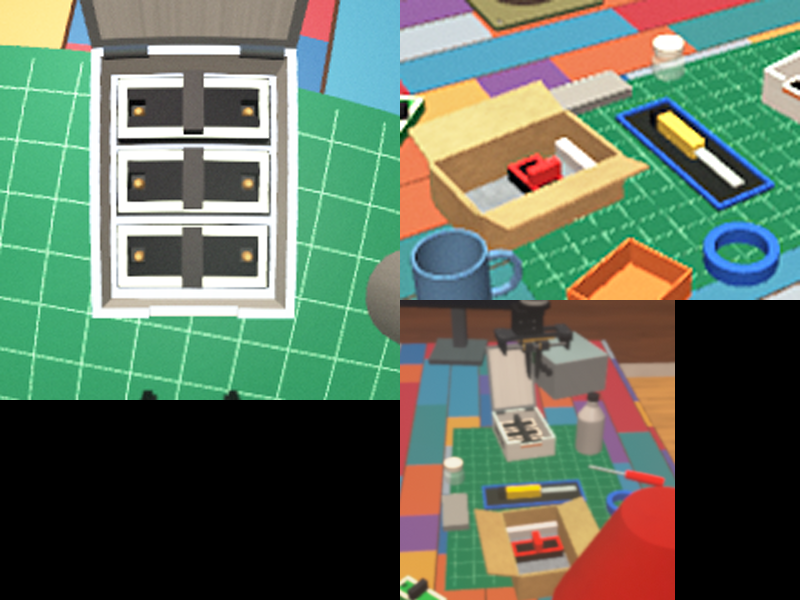

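All three fresh modules are seated with the pegs showing in their holes. The spent one lies flat in the carton, the pry is on its tray and the flaps are folded back. Next I go behind the cover to shut it.

```bash
python3 - <<'E'
from h import *
for uv in [(263,127),(305,118),(240,108)]: print('side box base',ray('side',uv,0).round(3))
for uv in [(393,173),(440,202)]: print('scene box base',ray('scene',uv,0).round(3))
a=.1835;h=np.array([.5426,.2582])+.092*np.array([-np.sin(a),np.cos(a)]);print('hinge',h,'target',h+.118*np.array([-np.sin(a),np.cos(a)]))
E
python3 st.py .5043 .4647 .30 .1835
```

```text
side box base [0.673 0.541 0.   ]
side box base [0.869 0.618 0.   ]
side box base [0.593 0.739 0.   ]
scene box base [0.609 0.614 0.   ]
scene box base [0.84 0.6  0.  ]
hinge [0.52581258 0.34865542] target [0.5042809  0.46467432]
[0.5589 0.1642 0.2442] yaw 0.1851 0.0095 [ 0.   0.9 -0.2] [-0.0008  0.6387  0.7694 -0.0009]
units tx,ty,tz,turn [ 7.63  0.03 -1.39  0.02]
```

>>> move_arm(plan=[[[0,0,0,-0.7,0],[0,0,0,-0.7,0],[0,0.9,0,0,0],[0,0.9,0,0,0],[0,0.9,0,0,0],[0,0.9,0,0,0],[0,0.9,0,0,0],[0,0.9,0,0,0],[0,0.9,0,0,0],[0,0.9,0,0,0]]])

```text
time_s: 55.5
eef_pos: [0.506, 0.4486, 0.301]
tool_rot: [-0.0, 0.639, 0.769, -0.0]
ft_force: [-0.0, -0.1, 0.1]
width: 0.0007
grasp_force: 0.0
```

>>> move_arm(plan=[[[0,0.43,0,0,0],[0,0,0,0,0],[0,0,0,0,0],[0,0,0,0,0]]])

```text
time_s: 55.9
eef_pos: [0.5042, 0.4625, 0.3018]
tool_rot: [0.0, 0.64, 0.769, -0.0]
ft_force: [-0.6, 0.2, 0.2]
width: 0.0004
grasp_force: 0.0
```

```bash
python3 st.py .5043 .4647 .20 .1835
```

```text
[0.5042 0.4625 0.3018] yaw 0.1828 0.0004 [-0.6  0.2  0.2] [ 2.000e-04  6.396e-01  7.687e-01 -2.000e-04]
units tx,ty,tz,turn [ 0.05  0.01  2.54 -0.01]
```

>>> move_arm(plan=[[[0,0,0,0.85,0],[0,0,0,0.85,0],[0,0,0,0.84,0],[0,0,0,0,0],[0,-0.35,0,0,0],[0,-0.35,0,0,0],[0,-0.35,0,0,0],[0,-0.35,0,0,0],[0,-0.35,0,0,0],[0,-0.35,0,0,0]]])

```text
time_s: 56.9
eef_pos: [0.5196, 0.3798, 0.2009]
tool_rot: [0.0, 0.639, 0.769, 0.001]
ft_force: [-0.1, 1.3, 0.1]
width: 0.0002
grasp_force: 0.5
```

>>> move_arm(plan=[[[0,-0.35,0,0,0],[0,-0.3,0,0,0],[0,-0.35,0,0.05,0],[0,-0.35,0,0.05,0],[0,-0.33,0,0.12,0],[0,-0.33,0,0.12,0],[0,-0.3,0,0.18,0],[0,-0.3,0,0.18,0],[0,-0.26,0,0.24,0],[0,-0.26,0,0.24,0]]])

```text
time_s: 57.9
eef_pos: [0.5421, 0.257, 0.1519]
tool_rot: [-0.0, 0.639, 0.769, -0.0]
ft_force: [0.3, 0.3, 0.1]
width: 0.0008
grasp_force: 0.3
```

```bash
python3 st.py .5433 .2553 .1533 .1835
```

```text
[0.5421 0.257  0.1519] yaw 0.1839 0.0008 [0.3 0.3 0.1] [-0.000e+00  6.392e-01  7.691e-01 -1.000e-04]
units tx,ty,tz,turn [-0.05  0.02 -0.03  0.  ]
```

>>> move_arm(plan=[[[0,-0.23,0,0.26,0],[0,-0.21,0,0.28,0],[0,-0.15,0,0.32,0],[0,-0.15,0,0.32,0],[0,-0.08,0,0.35,0],[0,-0.08,0,0.34,0],[0,-0.03,0,0.2,0],[0,0,0,0.1,0],[0,0,0,0.05,0],[0,0,0,0,0]]])

```text
time_s: 58.9
eef_pos: [0.5489, 0.2217, 0.0642]
tool_rot: [0.0, 0.639, 0.769, 0.0]
ft_force: [-0.5, 0.3, 0.3]
width: 0.0005
grasp_force: 0.0
```

```bash
python3 st.py .552 .2187 .062 .1835
```

```text
[0.5489 0.2217 0.0642] yaw 0.1842 0.0005 [-0.5  0.3  0.3] [0.000e+00 6.391e-01 7.692e-01 1.000e-04]
units tx,ty,tz,turn [-0.09  0.06  0.06  0.01]
```

>>> move_arm(plan=[[[0,0,0,0.05,0],[0,0,0,0.05,0],[0,0,0,0.05,0],[0,0,0,0,0]]])

```text
time_s: 59.3
eef_pos: [0.5497, 0.2219, 0.063]
tool_rot: [0.0, 0.639, 0.769, 0.0]
ft_force: [-10.2, -3.3, 19.8]
width: 0.0004
grasp_force: 10.2
```

>>> move_arm(plan=[[[0,0,0,-0.3,0],[0,0,0,-1,0],[0,0,0,-1,0],[0,0,0,-1,0],[0,0,0,-1,0],[0,0,0,-1,0],[0,0,0,-1,0],[0,0,0,-1,0],[0,0,0,0,0],[0,0,0,0,0]]])

```text
time_s: 60.3
eef_pos: [0.5493, 0.2216, 0.3521]
tool_rot: [0.001, 0.639, 0.769, 0.002]
ft_force: [0.3, -0.4, -1.1]
width: 0.0002
grasp_force: 0.0
```

```bash
python3 - <<'E'
from h import *
print(ctrl.read_state()['eef_pos'].round(3))
for n,(r0,r1,c0,c1) in dict(side=(130,182,208,272),scene=(155,210,282,345)).items():
    a=cv2.imread(f'pics/{n}0.png').astype(int);b=save(n,n+'_end.png')[:,:,::-1].astype(int)
    d=np.abs(a-b).sum(2);print(n,'unit region changed px',(d[r0:r1,c0:c1]>90).sum(),'of',(r1-r0)*(c1-c0))
    m=(d>90).astype('uint8');k,l,st,ce=cv2.connectedComponentsWithStats(m)
    print([st[i].tolist() for i in range(1,k) if st[i,4]>25])
p=shot('w17');im=cv2.imread('pics/w17.png')
u=np.array([np.cos(.1835),np.sin(.1835),0]);v=np.array([-u[1],u[0],0]);c=np.array([.5426,.2582,.063])
# scan across the cover's free edge: brightness profile along -Y at 3 places
for t in(-.05,0,.05):
    s=np.arange(-.115,-.085,.001);q=wproj(p,c+t*u+s[:,None]*v);ok=(q[:,1]<383)
    print(t,[int(im[int(b),int(a)].sum()) for a,b in q[ok]])
E
```

```text
[0.549 0.222 0.352]
side unit region changed px 0 of 3328
[[231, 3, 23, 7, 126], [127, 4, 22, 14, 211], [24, 10, 20, 36, 272], [131, 20, 18, 6, 83], [213, 31, 12, 6, 47], [221, 37, 33, 10, 147], [221, 38, 12, 4, 31], [146, 44, 11, 9, 38], [240, 60, 4, 11, 32], [137, 62, 5, 11, 37], [40, 86, 30, 42, 552], [27, 111, 11, 7, 35], [0, 119, 19, 30, 444], [56, 130, 13, 12, 85], [71, 133, 17, 37, 421], [3, 143, 20, 22, 254], [41, 146, 20, 13, 174], [257, 204, 9, 10, 49], [220, 207, 18, 12, 120], [266, 207, 34, 47, 881], [200, 217, 33, 54, 1065], [223, 219, 18, 12, 162], [263, 218, 14, 31, 84], [225, 228, 50, 41, 1290]]
scene unit region changed px 2 of 3465
[[172, 0, 27, 81, 1689], [202, 0, 34, 109, 2644], [297, 0, 35, 17, 296], [328, 2, 28, 32, 325], [250, 6, 23, 10, 47], [277, 16, 40, 12, 90], [294, 29, 66, 75, 1837], [162, 87, 36, 30, 424], [183, 108, 13, 11, 54], [143, 182, 68, 33, 708], [162, 194, 78, 48, 1739], [248, 194, 25, 24, 37], [242, 196, 15, 13, 35]]
-0.05 [400, 406, 395, 395, 395, 396, 396, 400, 408, 408, 396, 396, 398, 402, 402, 491, 491, 652, 695, 695, 697, 697, 696, 696, 696, 698, 698, 701, 694, 694]
0 [399, 399, 404, 398, 398, 399, 399, 407, 407, 410, 410, 410, 410, 394, 410, 500, 500, 645, 689, 689, 693, 693, 694, 696, 696, 699, 699, 696, 698, 698]
0.05 [399, 399, 394, 396, 396, 391, 391, 532, 560, 560, 439, 439, 400, 398, 398, 500, 500, 643, 683, 683, 692, 692, 691, 683, 683, 685, 685, 689, 682, 682]
```

```bash
python3 - <<'E'
from h import *
for n,f in(('side','sd16'),('scene','s16')):
    d=np.abs(cv2.imread(f'pics/{f}.png').astype(int)-cv2.imread(f'pics/{n}_end.png')).sum(2)
    k,l,st,ce=cv2.connectedComponentsWithStats((d>90).astype('uint8'));print(n,[st[i].tolist() for i in range(1,k) if st[i,4]>15 and st[i,1]>180])
print(ctrl.sign_off())
E
```

```text
side []
scene []
the job is handed in; nothing more can be done
None
```

The job is done and handed in at about 60 s. The blade levered the cover open, the pry is back on its tray and both flaps are folded back. All three fresh modules sit over their pegs, the spent one lies flat in the carton, and the cover is pressed shut; the final images showed nothing else moved.

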